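# Stow the loose lens and shut the optics kit chest

### The job

Pack up the optics kit: without picking it up, slide the loose lens across the insert until it drops flat into its empty pocket. Then press the red knee of the locked lid stay to break it, and lower the lid gently, without a slam, until it is fully shut. Never force the lid while the stay is still locked, and leave the other things on the bench where they are.

Things in the scene. Friction and masses are not known exactly. Their poses are not given: they have to be found in the camera images.
- chest: Pale plywood kit chest with steel corners, fixed, lid open. 215 mm deep (x), 290 mm wide (y), rim 105 mm above the bench, walls 9 mm. Origin: centre of its underside. x points to the hinge side, -x to the front (latch side), z up. The hinge side is turned to the robot's right (world -y, up to 17 degrees off), so the chest's -y wall, which carries the stay, is nearest the robot.
- insert (a point): Middle of the top of the dark grey insert inside the chest: flat, 83 mm above the bench, 22 mm below the rim, 197 mm (x) by 233 mm (y); axes as the chest's. A gutter 39 mm wide, into which the stay folds, separates it from the -y wall. Two lenses like the loose one are stowed (fixed) in the row by the hinge, standing 5 mm above it, 62.5 mm to +x of this point, at y -35 and +56 mm
- lens: The loose lens: a glass lens in a flat white ring mount, a disc 60 mm in diameter and 10 mm thick, about 70 g, lying on the insert some 80 to 120 mm from its pocket. Origin: centre of its underside; z up.
- pocket (a point): Centre of the floor of the empty round pocket in the insert: yellow floor, 66 mm in diameter, 5 mm deep, floor 78 mm above the bench; axes as the chest's. The seated lens has its origin here and its top 5 mm above the insert. About 30 mm of free room lies round the seated lens.
- knee (a point): Centre of the red round thumb pad at the stay's knee, a cylinder 22 mm in diameter, 26 mm long along the chest's y. Locked, it stands 145 mm above the bench (40 mm above the rim), 83 mm in front of the hinge line, over the gutter. It moves with the stay, whose two flat steel links (81 mm between pivots) run from a foot on the chest's -y wall to the lid.
- knee_bend (a joint): Bend of the stay at its knee, rad: 0 locked (4 mm over centre, on its stop, light spring), 0.1 straight, 2.95 lid shut. It breaks when the knee is pushed to the hinge side and down (chest +0.83 x, -0.56 z) with 3 to 7 N. Let go under 0.45 (15 mm past straight) it may snap back to locked; beyond, it stays broken. 30 mm of push brings the lid down by less than 0.2 rad.
- lid: The plywood lid, 215 mm from hinge to front edge, 290 mm wide, 10 mm thick, 0.5 kg. Origin: middle of the hinge line, on the lid's inner face. Its -x axis runs along the lid to its front edge and its z axis points out of its outer face; shut, its axes are the chest's.
- lid_turn (a joint): Lid angle, rad: 0 as the locked stay holds it (78 degrees open, leaning a little over the chest), growing as it is lowered, 1.361 fully shut. Locked, it will not come down; with the stay broken, its stiff hinges hold it where it is left (nearly level it may sink slowly), and 2 to 5 N near its front edge lowers it.
- lid_hinge (a point): Middle of the hinge line, 105 mm above the bench, on the chest's hinge side; axes of the lid.
- lid_edge (a point): Middle of the lid's front edge, on the outer face; 315 mm above the bench when open, 115 mm when shut.
- bowl: Bystander: pink plastic bowl, 210 mm across, 85 mm high, loose. Origin: centre of its underside.
- bottle: Bystander: white reagent bottle with a blue band, 64 mm across, 185 mm high, loose. Origin: centre of its underside.
- jar: Bystander: glass jar with a steel cap, 72 mm across, 85 mm high, loose. Origin: centre of its underside.
- flask: Bystander: empty conical glass flask, 88 mm across, 140 mm high, loose. Origin: centre of its underside.
- notebook: Bystander: green notebook lying flat, 150 x 210 x 15 mm, loose. Origin: centre of its underside.
There are look-alikes about, which are no part of the job. Of the things shaped like the lens, the glass one is meant.

How it is judged:
By the outcome, as a careful person would: the job done as asked, in the order asked, and still so for the second after the job is handed in, with the robot touching nothing.
It also fails if it takes over 72 s, if anything falls off the work surface, if the arm or the gripper's body presses on something with over 40 N, if the wrist force passes 120 N, or if a joint passes its speed limit or range.

### The arm

A 6-joint arm with a two-finger parallel gripper is mounted at the origin on the work surface. World frame = base frame: x ahead of the robot, y to its left, z up, the work surface at z = 0. Lengths are in m, angles in rad, forces in N, time in s.
With the tool pointing down it reaches from about 0.25 to 0.8 m from the base axis. Payload 8.5 kg.
Tool frame: the origin (TCP) lies at the very end of the fingers, on their centre line; the grasp point (between the pads) lies 19 mm behind it; y points along the fingers, z is the direction in which the jaws open and shut, and the axes are right-handed (so a half turn about y gives the same grasp; the last joint's range is limited). The gripper opens to 85 mm and grips with 20 to 120 N. Pads are 22 mm wide; open, the fingers measure 114 mm over their backs; the gripper's body (76 mm by 85 mm) begins 54 mm behind the grasp point. The pads swing forward as they close: fully open they stand 13 mm farther back than shut.
Start: joints at [1.213, 0.238, -0.013, 1.319, 0, 1.571], TCP at [0.184, 0.492, 0.231] pointing down, gripper open.
Joint ranges: [-2.66, 2.66], [-1.03, 1.9], [-1.14, 1.46], [-1.82, 2.27], [-1.45, 1.34], [-3.14, 3.14]. Speed limits (rad/s): [2.22, 2.22, 2.79, 3.14, 3.14, 3.14].

### API

Orientations are given as a 3x3 rotation matrix whose columns are the frame's x, y, z axes.
In Python, from station import sensors, imaging, r gives the robot as it stands.
- The arm moves only by the shell command python3 -m jog 'ROWS'. ROWS is JSON, a list of rows, each a list of 7 numbers: the turn, a rotation vector about the tool's x, y, z in rad, then the shift along the tool's x, y, z in cm, then the closure, from 0 (fully open) to 1 (shut). A call has 1 to 10 rows; each row shifts and turns the commanded pose from where the row before left it, along the tool's axes as they then stand; what a row does not reach is not made up. A row lasts 1/12 s, in which the tool goes at most 41.7 mm and 7.16 degrees, less where a joint would pass 70% of its speed; a pose out of reach is approached as far as the arm can. A call with a gripper value outside its range is refused whole. The fingers move at their own pace and stop on an object; the grip force is fixed at half the most. Time passes only in rows, so rows that do not move let the fingers close. It gives the time, the measured TCP pose, the force and the opening at its end, in the units of the state.
- sensors.get_state(): the state, without advancing time (a new reading comes with each control period).
- imaging.camera(name): name is "side" or "top"; returns (picture, depth): 400x640x3 uint8, blue, green, red; 400x640 float32, m along the optical axis (not along the pixel's ray), 0 where there is no reading.
- imaging.calibration(name): a dict with "intrinsics" (3x3 intrinsics, pixels), "k1" (the pictures are not rectified: a ray, as slopes to the right and down, at radius r is drawn at 1 + k1 r^2 times it, then the intrinsics apply), "R" (3x3) and "t" (3): a world point X has camera coordinates R X + t. Camera axes: x right, y down, z forward; pixel columns grow to the right and rows downward; lengths in m; the calibration is good to about 2 mm. A picture is of the moment at which its call begins. calibration takes no time and is no camera call.
- r.sign_off(): hands the job in, once; it reports no verdict.
The state is a dict: "t": time; "qpos": joint angles; "qd": joint speeds; "joint_efforts": joint torques, N m; "tool_pos": TCP position; "eef_rot": TCP orientation; "wrist_force": force on the tool from outside, world axes, zero at the start; "wrist_torque": the same for the moment, N m; "gripper_width": finger opening in m.
Only numpy, scipy, OpenCV 4.12 (cv2) and the standard library are available. Lean on these libraries where they do the work, as an engineer would, in place of code of your own. Each camera call takes 0.05 s, during which the arm holds its last target.

## Working session

There is one attempt and no reset: what is moved stays moved. The work goes in short steps, Python scripts to look and compute and a shell command to move; the robot and the scene stay as the last step left them, time stands still between calls to the robot, and variables do not carry over. Pictures are saved under pics/ and viewed, and the job is handed in when it is done.

```bash
ls; mkdir -p pics; cat > h.py <<'E'
import numpy as np, cv2
from station import sensors, imaging, r
def cap(n,tag):
    p,d=imaging.camera(n); cv2.imwrite(f'pics/{tag}.png',p); np.savez(f'pics/{tag}.npz',p=p,d=d); return p,d
def load(tag):
    z=np.load(f'pics/{tag}.npz'); return z['p'],z['d']
def ray(n,uv):
    c=imaging.calibration(n); K=np.array(c['intrinsics']); R=np.array(c['R']); t=np.array(c['t'])
    uv=np.atleast_2d(uv).astype(float)
    q=cv2.undistortPoints(uv.reshape(-1,1,2),K,np.array([c['k1'],0,0,0,0.])).reshape(-1,2)
    dirs=np.c_[q,np.ones(len(q))]@R
    return -R.T@t,dirs
def plane(n,uv,z):
    o,d=ray(n,uv); return o+d*((z-o[2])/d[:,2])[:,None]
def deep(n,uv,dep):
    o,d=ray(n,uv); uv=np.atleast_2d(uv).astype(int)
    return o+d*dep[uv[:,1],uv[:,0]][:,None]
def proj(n,X):
    c=imaging.calibration(n); X=np.atleast_2d(X).astype(float)
    R=np.array(c['R']);rv=cv2.Rodrigues(R)[0]
    return cv2.projectPoints(X,rv,np.array(c['t'],float),np.array(c['intrinsics']),np.array([c['k1'],0,0,0,0.]))[0].reshape(-1,2)
E
python3 - <<'E'
from h import *
for n in('side','top'):
    cap(n,n+'0'); c=imaging.calibration(n); print(n,c)
s=sensors.get_state(); print(s)
E
```

```text
pics
side {'intrinsics': array([[480.37397744,   0.        , 318.31792501],
       [  0.        , 480.37397744, 192.56473028],
       [  0.        ,   0.        ,   1.        ]]), 'k1': -0.04797143811446751, 'R': array([[ 0.59990541, -0.79998598, -0.01165898],
       [-0.63810302, -0.46961789, -0.61015045],
       [ 0.48263654,  0.37347218, -0.79219979]]), 't': array([-0.26522907,  0.48056641,  1.46000784])}
top {'intrinsics': array([[456.50685889,   0.        , 317.87463871],
       [  0.        , 456.50685889, 204.63187687],
       [  0.        ,   0.        ,   1.        ]]), 'k1': 0.01565603846589116, 'R': array([[ 0.05449412, -0.9985078 , -0.00354529],
       [-0.97770683, -0.05263717, -0.20326999],
       [ 0.20278005,  0.01454327, -0.97911631]]), 't': array([0.04920961, 0.56712191, 1.43445791])}
{'t': 0.1, 'qpos': array([ 1.21300613e+00,  2.38716796e-01, -1.41235668e-02,  1.31919862e+00,
       -7.06088596e-06,  1.57082887e+00]), 'qd': array([-0.00010102, -0.00090402,  0.00327581,  0.00125849,  0.0003175 ,
       -0.00026168]), 'joint_efforts': array([ 9.58861237e-04, -5.39719355e+01,  3.46999240e+01,  1.34518466e-02,
        9.82319762e-05, -1.70996657e-05]), 'tool_pos': array([0.18373736, 0.49142515, 0.23076206]), 'eef_rot': array([[ 9.36661600e-01, -4.28569936e-04,  3.50235439e-01],
       [-3.50235701e-01, -1.16643254e-03,  9.36660874e-01],
       [ 7.10132092e-06, -9.99999228e-01, -1.24265306e-03]]), 'wrist_force': array([0.15201071, 0.21898838, 0.30073537]), 'wrist_torque': array([0.02715727, 0.01213141, 0.00125443]), 'gripper_width': 0.08530854681290391}
```

View pics/side0.png

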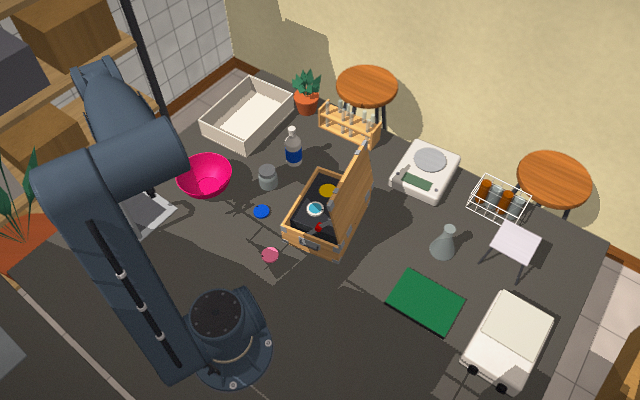

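View pics/top0.png

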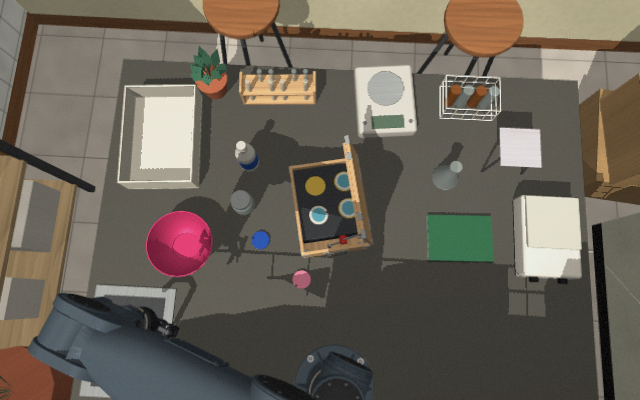

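The side view shows the chest at about (330,215) with the lid up and the red knee at (319,228). In the top view the chest spans (290–370, 155–255), with the yellow pocket at (316,186), the loose lens at (319,215) and the knee at (343,239). I'll zoom in on both.

```bash
python3 - <<'E'
from h import *
p,d=load('top0'); a=cv2.resize(p[140:270,270:390],None,fx=5,fy=4.6,interpolation=cv2.INTER_CUBIC); cv2.imwrite('pics/ztop0.png',cv2.resize(p[140:270,270:390],(550,596),interpolation=cv2.INTER_CUBIC))
p,d=load('side0'); cv2.imwrite('pics/zside0.png',cv2.resize(p[130:270,270:390],(510,595),interpolation=cv2.INTER_CUBIC))
E
```

```text
(no output)
```

View pics/ztop0.png

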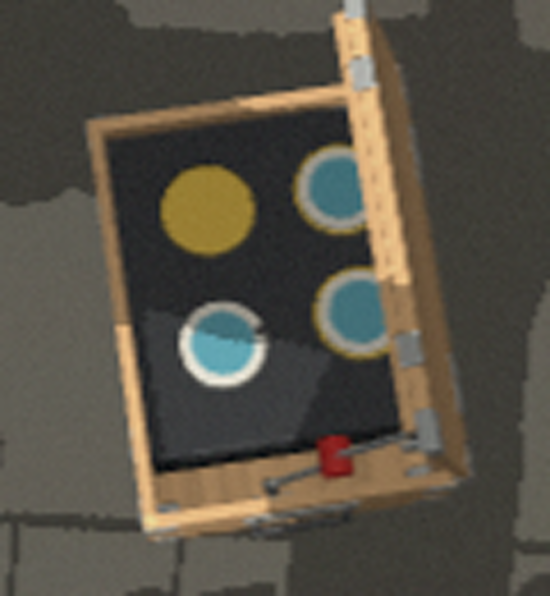

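View pics/zside0.png

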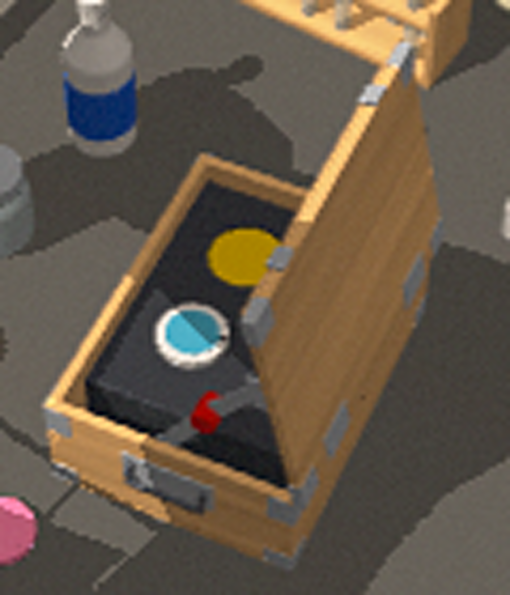

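The zoomed views show the lens (white ring) at crop (222,345), the yellow pocket at (208,210) and the red knee at (337,457). The outer rim corners are at about (88,122), (145,535) and (468,478). Next I'll measure these.

```bash
cat >> h.py <<'E'
def crop2(uv): return np.array(uv,float)/4.584+[270,140]
def cen(m,o=0):
    k,l,s,c=cv2.connectedComponentsWithStats(m.astype(np.uint8)); i=1+np.argmax(s[1:,4]); 
    return c[i],s[i],l==i
def masks(p,roi):
    h=cv2.cvtColor(p,cv2.COLOR_BGR2HSV); H,S,V=[h[...,i].astype(int) for i in range(3)]
    R=np.zeros(H.shape,bool); x0,y0,x1,y1=roi; R[y0:y1,x0:x1]=1
    return dict(yellow=R&(abs(H-24)<6)&(S>190)&(V>90), cyan=R&(abs(H-95)<10)&(S>90)&(V>60), red=R&((H<5)|(H>174))&(S>180))
E
python3 - <<'E'
from h import *
p,d=load('top0')
m=masks(p,(285,150,346,235))
c,s,_=cen(m['yellow']); print('pocket',c,s,plane('top',c,.078))
c,s,_=cen(masks(p,(300,195,335,230))['cyan']); print('lens',c,s,plane('top',c,.09))
c,s,_=cen(masks(p,(330,225,360,250))['red']); print('knee',c,s,plane('top',c,.15))
P=plane('top',crop2([(88,122),(145,535),(468,478)]),.105); print(P)
for a,b in((0,1),(1,2)): print(np.linalg.norm(P[a]-P[b]),np.degrees(np.arctan2(*(P[b]-P[a])[1::-1])))
# fit front wall edge etc; centre
C=(P[0]+P[2])/2; print('C',C)
p,d=load('side0')
c,s,_=cen(masks(p,(285,180,340,235))['yellow']); print('pocket side',c,s,plane('side',c,.078))
c,s,_=cen(masks(p,(300,195,330,222))['cyan']); print('lens s',c,s,plane('side',c,.09))
c,s,_=cen(masks(p,(305,215,330,240))['red']); print('knee s',c,s,plane('side',c,.147))
E
```

```text
Traceback (most recent call last):
  File "h.py", line 24, in cen
    k,l,s,c=cv2.connectedComponentsWithStats(m.astype(np.uint8)); i=1+np.argmax(s[1:,4]);
                                                                      ~~~~~~~~~^^^^^^^^^
ValueError: attempt to get argmax of an empty sequence
```

```bash
sed -i 's/(S>190)&(V>90)/(S>150)\&(V>90)/' h.py; cat > m1.py <<'E'
from h import *
p,d=load('top0')
h=cv2.cvtColor(p,cv2.COLOR_BGR2HSV); print(h[186,316],h[215,319],h[239,343])
m=masks(p,(285,150,330,200))
c,s,_=cen(m['yellow']); print('pocket',c,s,plane('top',c,.078))
c,s,_=cen(masks(p,(300,195,335,230))['cyan']); print('lens',c,s,plane('top',c,.09))
c,s,_=cen(masks(p,(330,225,360,250))['red']); print('knee',c,s,plane('top',c,.15))
P=plane('top',crop2([(88,122),(145,535),(468,478)]),.105); print(P)
for a,b in((0,1),(1,2)): print(np.linalg.norm(P[a]-P[b]),np.degrees(np.arctan2(*(P[b]-P[a])[1::-1])))
C=(P[0]+P[2])/2; print('C',C)
p,d=load('side0')
c,s,_=cen(masks(p,(310,180,334,200))['yellow']); print('pocket side',c,s,plane('side',c,.078))
c,s,_=cen(masks(p,(300,195,330,222))['cyan']); print('lens s',c,s,plane('side',c,.09))
c,s,_=cen(masks(p,(305,215,330,240))['red']); print('knee s',c,s,plane('side',c,.147))
E
python3 m1.py
```

```text
[ 22 171 152] [ 95 114 181] [  2 140 122]
pocket [314.74671053 185.27302632] [305 176  20  19 304] [[0.62326156 0.09321668 0.078     ]]
lens [318.203125  214.3671875] [312 208  13  13 128] [[0.52550341 0.07659543 0.09      ]]
knee [342.47826087 238.86956522] [339 235   8   9  46] [[ 0.4432925  -0.00139634  0.15      ]]
[[ 0.67389551  0.17821146  0.105     ]
 [ 0.38704073  0.12033312  0.105     ]
 [ 0.43739721 -0.09594284  0.105     ]]
0.29263556105709615 -168.59265583295658
0.22206095113652768 -76.8930921054703
C [0.55564636 0.04113431 0.105     ]
pocket side [326.1402439  189.81707317] [319 184  15  13 164] [[0.62176768 0.09826479 0.078     ]]
lens s [314.71428571 207.63265306] [309 203  13  10  98] [[0.52727249 0.07822865 0.09      ]]
knee s [317.92857143 227.23809524] [315 222   7  10  42] [[ 0.43889557 -0.00298385  0.147     ]]
```

```bash
cat > plan.py <<'E'
import sys; from h import *
s=sensors.get_state(); R=np.array(s['eef_rot']); p=np.array(s['tool_pos'])
print('t',s['t'],'p',p.round(4),'F',np.round(s['wrist_force'],1),'w',round(s['gripper_width'],4)); print(R.round(3)); print('q',np.round(s['qpos'],2))
if len(sys.argv)>3:
    T=np.array([float(v) for v in sys.argv[1:4]]); d=R.T@(T-p)*100; print('tool cm',d.round(2),'len',np.linalg.norm(d).round(2))
E
python3 -m jog '[[0,0.1,0,0,-1,0,0],[0,0.1,0,0,-1,0,0],[0,0.1,0,0,-1,0,0],[0,0.1,0,0,-1,0,0],[0,0.1,0,0,0,0,0],[0,0.1,0,0,0,0,0],[0,0.1,0,0,0,0,0],[0,0.1,0,0,0,0,0],[0,0.1,0,0,0,0,0.2],[0,0.12,0,0,0,0,0.2]]'; python3 plan.py .5265 .0775 .27
```

```text
t: 0.93
tool_pos: [0.1838, 0.4915, 0.2709]
eef_rot: [[0.187, -0.0, 0.982], [-0.982, -0.001, 0.187], [0.001, -1.0, -0.0]]
wrist_force: [-0.6, 0.2, -0.2]
gripper_width: 0.0683
t 0.9333 p [0.1838 0.4915 0.2709] F [-0.6  0.2 -0.2] w 0.0683
[[ 0.187 -0.     0.982]
 [-0.982 -0.001  0.187]
 [ 0.001 -1.    -0.   ]]
q [1.21 0.23 0.07 1.42 0.   2.6 ]
tool cm [47.08  0.12 25.92] len 53.75
```

```bash
python3 -m jog '[[0,0,0,2.94,0,1.62,0.1],[0,0,0,2.94,0,1.62,0.1],[0,0,0,2.94,0,1.62,0.1],[0,0,0,2.94,0,1.62,0.1],[0,0,0,2.94,0,1.62,0.1],[0,0,0,2.94,0,1.62,0.1],[0,0,0,2.94,0,1.62,0.1],[0,0,0,2.94,0,1.62,0.1]]' && python3 -m jog '[[0,0,0,2.94,0,1.62,0.1],[0,0,0,2.94,0,1.62,0.1],[0,0,0,2.94,0,1.62,0.1],[0,0,0,2.94,0,1.62,0.1],[0,0,0,2.94,0,1.62,0.1],[0,0,0,2.94,0,1.62,0.1],[0,0,0,2.94,0,1.62,0.1],[0,0,0,2.94,0,1.62,0.1]]'; python3 plan.py .5265 .0775 .15
python3 - <<'E'
from h import *
p,d=cap('side','side1'); cv2.imwrite('pics/zside1.png',p[50:290,170:490].repeat(2,0).repeat(2,1))
E
```

```text
t: 1.6
tool_pos: [0.3567, 0.2842, 0.2711]
eef_rot: [[0.192, -0.0, 0.981], [-0.981, -0.0, 0.192], [0.0, -1.0, -0.0]]
wrist_force: [0.3, 0.4, -0.1]
gripper_width: 0.0768
t: 2.27
tool_pos: [0.5291, 0.0782, 0.271]
eef_rot: [[0.192, -0.001, 0.981], [-0.981, -0.0, 0.192], [0.0, -1.0, -0.001]]
wrist_force: [1.2, 0.8, 0.4]
gripper_width: 0.0768
t 2.2667 p [0.5291 0.0782 0.271 ] F [1.2 0.8 0.4] w 0.0768
[[ 0.192 -0.001  0.981]
 [-0.981 -0.     0.192]
 [ 0.    -1.    -0.001]]
q [ 0.15  0.25  0.1   1.42 -0.    1.52]
tool cm [ 0.02 12.1  -0.26] len 12.11
```

View pics/zside1.png

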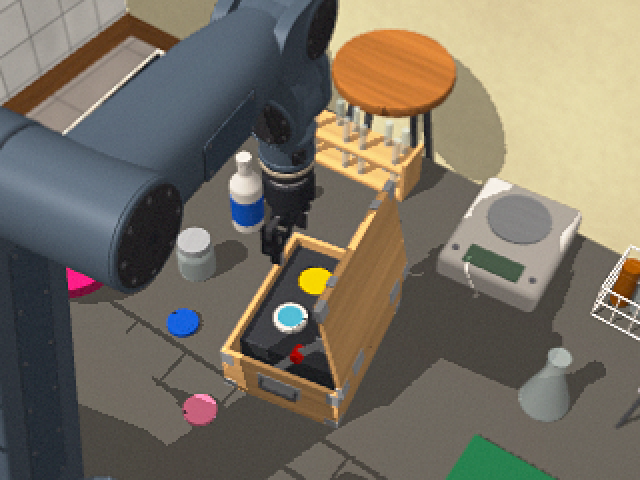

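The gripper is above the lens with the lens and chest clear of it (in the crop, lens at (290,317), knee at (297,354)). Now I'll lower it around the lens.

```bash
python3 -m jog '[[0,0,0,0,3,-0.26,0.1],[0,0,0,0,3,0,0.1],[0,0,0,0,3,0,0.1],[0,0,0,0,2.5,0,0.1],[0,0,0,0,2,0,0.1],[0,0,0,0,1.5,0,0.1],[0,0,0,0,1,0,0.1],[0,0,0,0,0.5,0,0.1]]' && python3 -m jog '[[0,0,0,0,0.5,0,0.1],[0,0,0,0,0.4,0,0.1],[0,0,0,0,0.3,0,0.1],[0,0,0,0,0,0,0.1]]'
python3 - <<'E'
from h import *
for n in('side','top'):
    p,d=cap(n,n+'2'); cv2.imwrite(f'pics/z{n}2.png',cv2.resize(p[130:270,270:390],(510,595),interpolation=cv2.INTER_CUBIC))
E
```

```text
t: 2.98
tool_pos: [0.5251, 0.0791, 0.1048]
eef_rot: [[0.192, -0.002, 0.981], [-0.981, -0.0, 0.192], [-0.0, -1.0, -0.002]]
wrist_force: [0.7, 0.3, 0.3]
gripper_width: 0.077
t: 3.32
tool_pos: [0.526, 0.0793, 0.0943]
eef_rot: [[0.192, 0.0, 0.981], [-0.981, -0.0, 0.192], [0.0, -1.0, 0.0]]
wrist_force: [-0.6, 0.4, -0.5]
gripper_width: 0.0766
```

View pics/zside2.png

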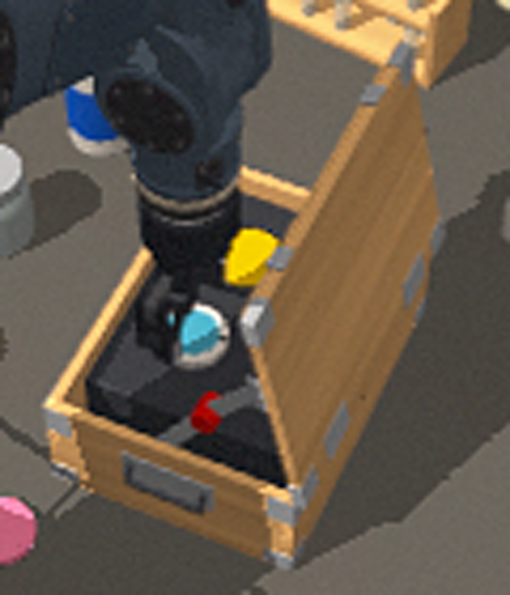

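View pics/ztop2.png

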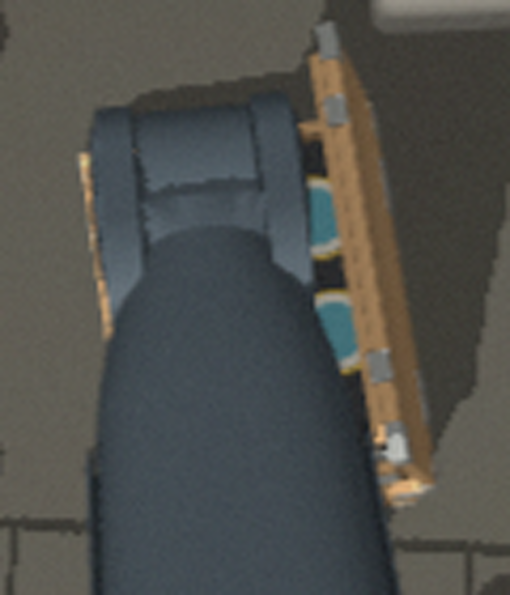

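```bash
python3 - <<'E'
from h import *
p,d=load('side2'); a=cv2.resize(p[190:235,290:350],(800,600),interpolation=cv2.INTER_CUBIC); a=np.clip(255*(a/255.)**.5,0,255)
s=sensors.get_state();P=np.array(s['tool_pos']);R=np.array(s['eef_rot'])
pts=np.array([P, P+R@[0,0,.0385],P-R@[0,0,.0385],[.5265,.0775,.083],[.5265,.0775,.093]])
uv=(proj('side',pts)-[290,190])*[800/60,600/45]; print(uv.round())
for u in uv: cv2.circle(a,(int(u[0]),int(u[1])),4,(0,0,255),-1)
cv2.imwrite('pics/zz2.png',a)
E
```

```text
[[323. 225.]
 [388. 118.]
 [257. 335.]
 [330. 254.]
 [330. 232.]][ WARN:0@0.600] global loadsave.cpp:1063 imwrite_ Unsupported depth image for selected encoder is fallbacked to CV_8U.
```

View pics/zz2.png

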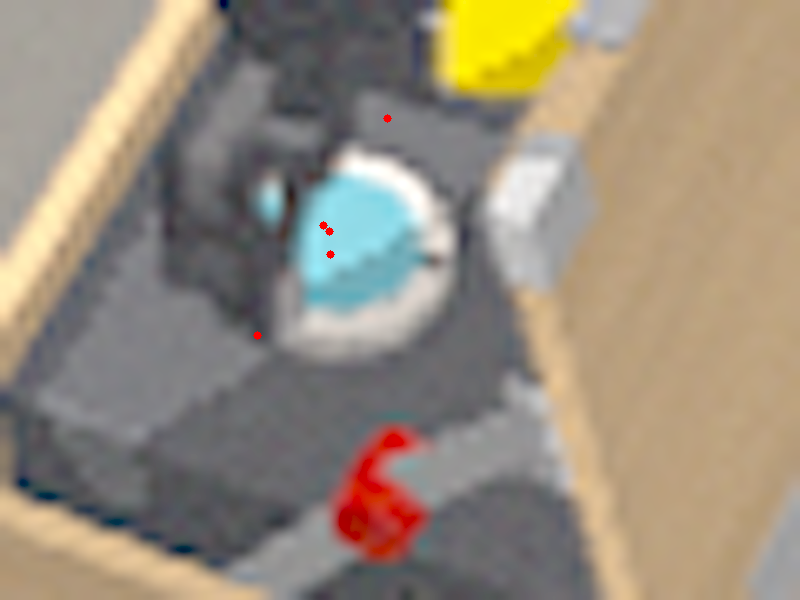

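```bash
python3 - <<'E'
from h import *
for n,b in(('top',(300,195,340,235)),('side',(300,190,334,225))):
    p,d=load(n+'0'); h=cv2.cvtColor(p,cv2.COLOR_BGR2HSV).astype(int); m=np.zeros(d.shape,bool); m[b[1]:b[3],b[0]:b[2]]=True
    m&=(h[...,2]>95)&~((h[...,1]>100)&(h[...,0]<40))
    c,s,l=cen(m); pts=np.argwhere(l)[:,::-1].astype(np.float32); hull=cv2.convexHull(pts); e=cv2.fitEllipse(hull); print(n,c,s,e, plane(n,e[0],.093), plane(n,c,.093))
E
```

```text
top [318.03793103 214.92068966] [309 206  20  19 290] ((318.2049865722656, 214.8418731689453), (18.757108688354492, 19.315942764282227), 67.48974609375) [[0.52341715 0.07646741 0.093     ]] [[0.52313434 0.07698364 0.093     ]]
side [314.35514019 208.48130841] [306 201  18  16 214] ((314.43511962890625, 208.47561645507812), (15.202425956726074, 17.3375244140625), 92.8587875366211) [[0.5221295  0.07548384 0.093     ]] [[0.52194547 0.07569258 0.093     ]]
```

```bash
python3 -m jog '[[0,0,0,0.25,0.2,0,0.1],[0,0,0,0,0.2,0,0.1],[0,0,0,0,0.2,0,0.1],[0,0,0,0,0,0,0.1]]' && python3 -m jog '[[0,0,0,0,0.2,0,0.1],[0,0,0,0,0.1,0,0.1],[0,0,0,0,0,0,0.1]]'
```

```text
t: 3.75
tool_pos: [0.5262, 0.0767, 0.088]
eef_rot: [[0.192, -0.0, 0.981], [-0.981, -0.0, 0.192], [0.0, -1.0, -0.0]]
wrist_force: [0.8, -0.2, -0.4]
gripper_width: 0.077
t: 4.0
tool_pos: [0.5262, 0.0768, 0.085]
eef_rot: [[0.192, -0.0, 0.981], [-0.981, -0.0, 0.192], [0.0, -1.0, -0.0]]
wrist_force: [0.1, -0.2, 0.5]
gripper_width: 0.0769
```

```bash
python3 -m jog '[[0,0,0,0,0.15,0,0.1],[0,0,0,0,0.1,0,0.1],[0,0,0,0,0,0,0.1]]' && python3 -m jog '[[0,0,0,0,0.1,0,0.1],[0,0,0,0,0.1,0,0.1],[0,0,0,0,0,0,0.1]]'
python3 - <<'E'
from h import *
p,d=cap('side','side3'); a=cv2.resize(p[190:235,290:350],(800,600),interpolation=cv2.INTER_CUBIC); a=np.clip(255*(a/255.)**.5,0,255)
cv2.imwrite('pics/zz3.png',a.astype(np.uint8))
E
```

```text
t: 4.25
tool_pos: [0.5263, 0.0768, 0.0826]
eef_rot: [[0.192, -0.0, 0.981], [-0.981, -0.0, 0.192], [0.0, -1.0, -0.0]]
wrist_force: [-0.6, 0.1, 0.4]
gripper_width: 0.0763
t: 4.5
tool_pos: [0.5263, 0.0768, 0.0806]
eef_rot: [[0.192, -0.0, 0.981], [-0.981, -0.0, 0.192], [0.0, -1.0, -0.0]]
wrist_force: [0.5, -0.1, 0.2]
gripper_width: 0.0768
```

View pics/zz3.png

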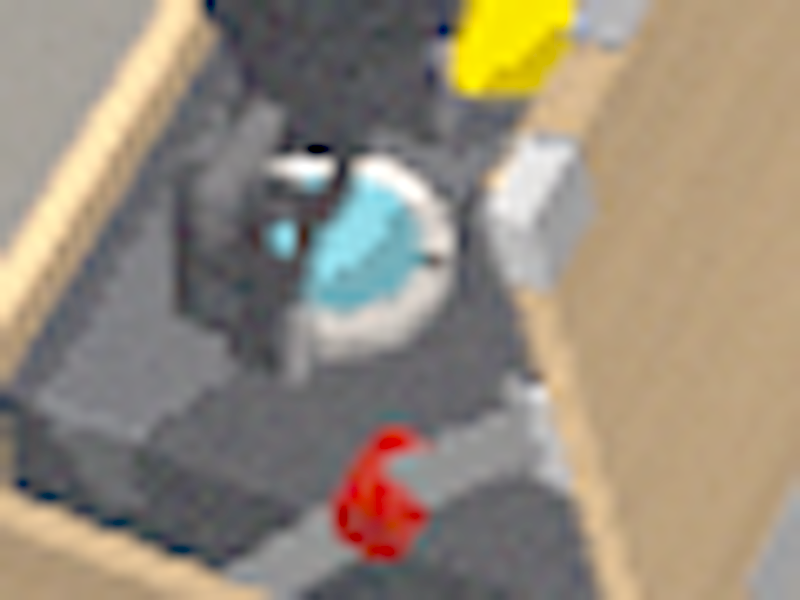

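The lens stays at about (350,255) in this crop, and the back finger tip at (290,375) sits just above the insert. I'll continue down by feel.

```bash
python3 -m jog '[[0,0,0,0,0.1,-0.2,0.18],[0,0,0,0,0.1,0,0.18],[0,0,0,0,0,0,0.18]]' && python3 -m jog '[[0,0,0,0,0.1,0,0.18],[0,0,0,0,0.1,0,0.18],[0,0,0,0,0,0,0.18]]'&& python3 -m jog '[[0,0,0,0,0.1,0,0.18],[0,0,0,0,0,0,0.18]]'
```

```text
t: 4.8
tool_pos: [0.5241, 0.0764, 0.0786]
eef_rot: [[0.192, -0.0, 0.981], [-0.981, -0.0, 0.192], [0.0, -1.0, -0.0]]
wrist_force: [0.2, -0.9, 0.1]
gripper_width: 0.07
t: 5.05
tool_pos: [0.5244, 0.0764, 0.0766]
eef_rot: [[0.192, -0.0, 0.981], [-0.981, -0.0, 0.192], [0.0, -1.0, -0.0]]
wrist_force: [-1.1, -0.3, -0.2]
gripper_width: 0.0701
t: 5.22
tool_pos: [0.5244, 0.0764, 0.0757]
eef_rot: [[0.192, -0.0, 0.981], [-0.981, -0.0, 0.192], [0.0, -1.0, -0.0]]
wrist_force: [-0.0, -0.1, -0.2]
gripper_width: 0.0703
```

```bash
python3 -m jog '[[0,0,0,0,0.1,0,0.18],[0,0,0,0,0,0,0.18]]' && python3 -m jog '[[0,0,0,0,0.1,0,0.18],[0,0,0,0,0,0,0.18]]'
python3 - <<'E'
from h import *
p,d=cap('side','side4'); a=cv2.resize(p[190:235,290:350],(800,600),interpolation=cv2.INTER_CUBIC); a=np.clip(255*(a/255.)**.5,0,255)
cv2.imwrite('pics/zz4.png',a.astype(np.uint8))
E
```

```text
t: 5.38
tool_pos: [0.5245, 0.0764, 0.0753]
eef_rot: [[0.192, 0.0, 0.981], [-0.981, -0.0, 0.192], [0.0, -1.0, 0.0]]
wrist_force: [-0.9, -0.1, 7.0]
gripper_width: 0.0705
t: 5.55
tool_pos: [0.5245, 0.0764, 0.0752]
eef_rot: [[0.192, 0.001, 0.981], [-0.981, 0.0, 0.192], [0.0, -1.0, 0.001]]
wrist_force: [-5.1, -1.2, 16.9]
gripper_width: 0.0702
```

View pics/zz4.png

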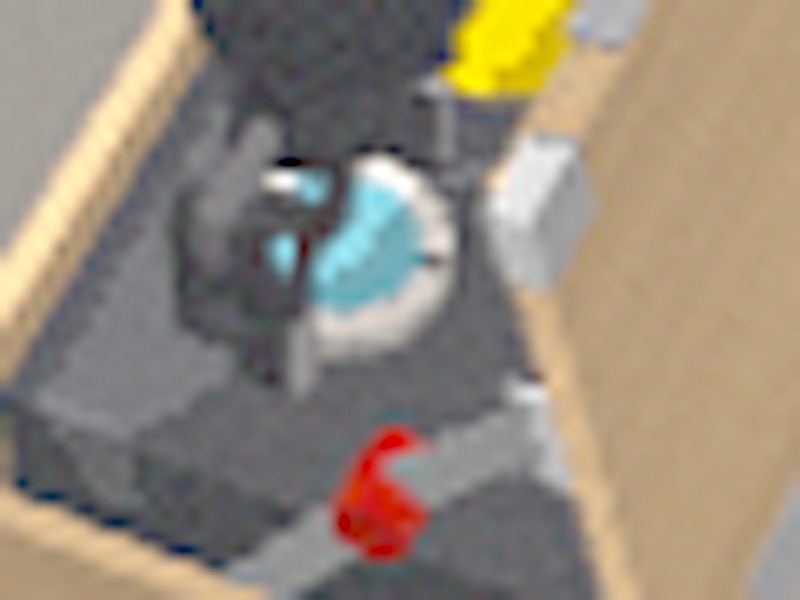

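The fingers straddle the lens and touched the insert with TCP at 0.0755. I'll raise about 3 mm, narrow the cage to 65 mm, and push slowly.

```bash
python3 -m jog '[[0,0,0,0,-0.25,0,0.18],[0,0,0,0,-0.2,0,0.2],[0,0,0,0,0,0,0.24],[0,0,0,0,0,0,0.24]]' && python3 -m jog '[[0,0,0,0,0,0.3,0.24],[0,0,0,0,0,0.4,0.24],[0,0,0,0,0,0.5,0.24],[0,0,0,0,0,0.5,0.24],[0,0,0,0,0,0.5,0.24],[0,0,0,0,0,0.5,0.24],[0,0,0,0,0,0.5,0.24],[0,0,0,0,0,0.5,0.24],[0,0,0,0,0,0.3,0.24],[0,0,0,0,0,0,0.24]]'
python3 - <<'E'
from h import *
p,d=cap('side','side5'); a=cv2.resize(p[180:225,290:350],(800,600),interpolation=cv2.INTER_CUBIC); a=np.clip(255*(a/255.)**.5,0,255)
cv2.imwrite('pics/zz5.png',a.astype(np.uint8))
E
python3 plan.py .6225 .0955 .0785
```

```text
t: 5.93
tool_pos: [0.5245, 0.0764, 0.0783]
eef_rot: [[0.192, 0.0, 0.981], [-0.981, -0.0, 0.192], [0.0, -1.0, 0.0]]
wrist_force: [0.7, -0.3, 0.0]
gripper_width: 0.0648
t: 6.77
tool_pos: [0.5645, 0.0842, 0.0782]
eef_rot: [[0.192, 0.0, 0.981], [-0.981, -0.0, 0.192], [0.0, -1.0, 0.0]]
wrist_force: [0.7, -0.3, 0.6]
gripper_width: 0.0652
t 6.8167 p [0.564  0.0841 0.0782] F [ 0.3 -0.2 -0.4] w 0.0645
[[ 0.192  0.     0.981]
 [-0.981 -0.     0.192]
 [ 0.    -1.    -0.   ]]
q [ 0.15  0.41 -0.18  0.99 -0.    1.53]
tool cm [ 0.01 -0.03  5.96] len 5.96
```

View pics/zz5.png

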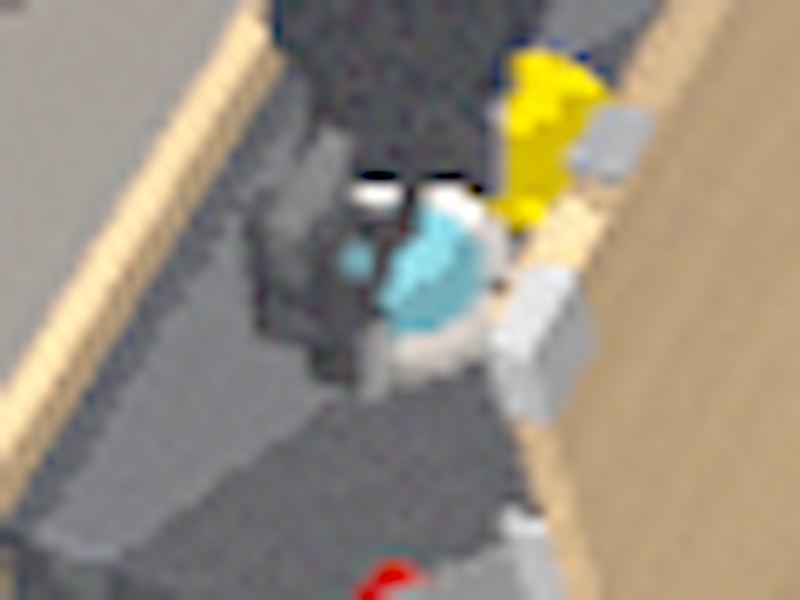

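The lens has moved along with the fingers, ring now around (430,280), and is still centred in the cage. I'll continue the push.

```bash
python3 -m jog '[[0,0,0,0,0,0.3,0.24],[0,0,0,0,0,0.5,0.24],[0,0,0,0,0,0.5,0.24],[0,0,0,0,0,0.5,0.24],[0,0,0,0,0,0.5,0.24],[0,0,0,0,0,0.5,0.24],[0,0,0,0,0,0.5,0.24],[0,0,0,0,0,0.4,0.24],[0,0,0,0,0,0.3,0.24],[0,0,0,0,0,0,0.24]]'
python3 - <<'E'
from h import *
p,d=cap('side','side6'); a=cv2.resize(p[170:215,290:350],(800,600),interpolation=cv2.INTER_CUBIC); a=np.clip(255*(a/255.)**.5,0,255)
cv2.imwrite('pics/zz6.png',a.astype(np.uint8))
E
python3 plan.py .6225 .0955 .0785
```

```text
t: 7.65
tool_pos: [0.6037, 0.0919, 0.0782]
eef_rot: [[0.192, 0.0, 0.981], [-0.981, -0.0, 0.192], [0.0, -1.0, 0.0]]
wrist_force: [-0.3, 0.3, 0.2]
gripper_width: 0.065
t 7.7 p [0.6033 0.0918 0.0782] F [-0.2  0.6 -0.2] w 0.0647
[[ 0.192  0.     0.981]
 [-0.981 -0.     0.192]
 [ 0.    -1.     0.   ]]
q [ 0.15  0.47 -0.07  1.03 -0.    1.53]
tool cm [ 0.01 -0.03  1.95] len 1.95
```

View pics/zz6.png

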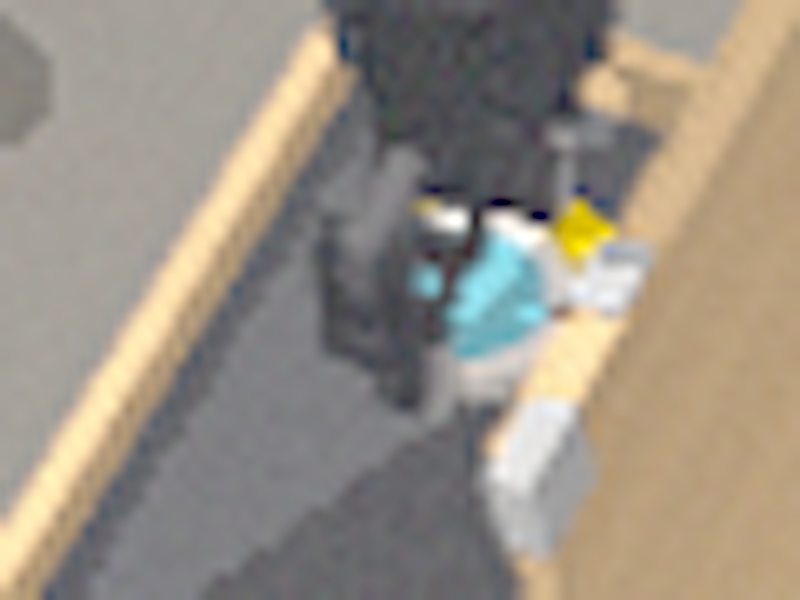

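The lens is now partly over the pocket, with yellow showing beyond it at (585,230). I'll do the last 22 mm in small steps.

```bash
python3 -m jog '[[0,0,0,0,0,0.3,0.24],[0,0,0,0,0,0.3,0.24],[0,0,0,0,0,0.3,0.24],[0,0,0,0,0,0.3,0.24],[0,0,0,0,0,0.3,0.24],[0,0,0,0,0,0.3,0.24],[0,0,0,0,0,0.2,0.24],[0,0,0,0,0,0.2,0.24],[0,0,0,0,0,0,0.24]]'
python3 - <<'E'
from h import *
p,d=cap('side','side7'); a=cv2.resize(p[170:215,290:350],(800,600),interpolation=cv2.INTER_CUBIC); a=np.clip(255*(a/255.)**.5,0,255)
cv2.imwrite('pics/zz7.png',a.astype(np.uint8))
E
python3 plan.py .6225 .0955 .0785
```

```text
t: 8.45
tool_pos: [0.6248, 0.096, 0.0781]
eef_rot: [[0.192, -0.0, 0.981], [-0.981, -0.0, 0.192], [0.0, -1.0, -0.0]]
wrist_force: [-0.6, 0.4, -0.4]
gripper_width: 0.0653
t 8.5 p [0.6247 0.096  0.0782] F [-0.4  0.6 -0.4] w 0.0645
[[ 0.192 -0.     0.981]
 [-0.981 -0.     0.192]
 [ 0.    -1.    -0.   ]]
q [ 0.15  0.5  -0.01  1.06 -0.    1.53]
tool cm [ 0.01 -0.03 -0.22] len 0.22
```

View pics/zz7.png

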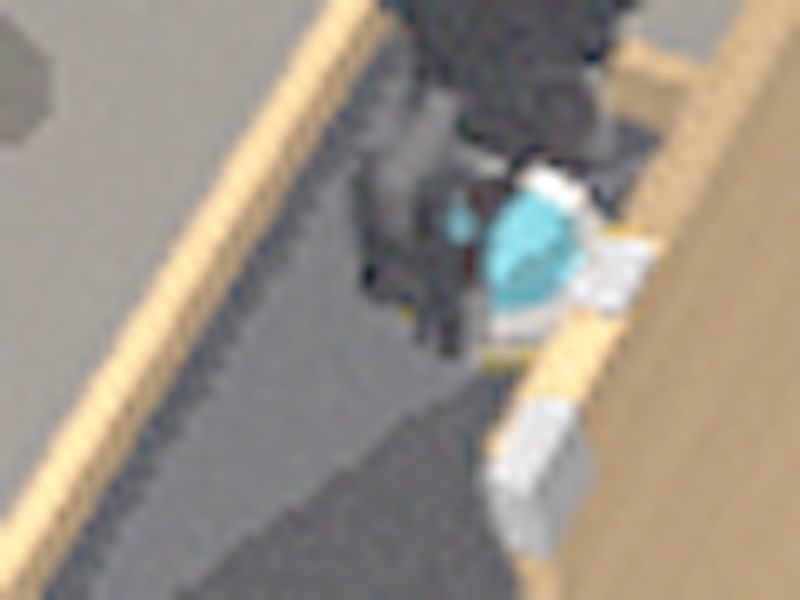

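There are yellow slivers round the rear edge at (510,355) and (405,312). I'll open slightly, lift away and look.

```bash
python3 -m jog '[[0,0,0,0,0,0,0.18],[0,0,0,0,-0.5,0,0.15],[0,0,0,0,-1.5,0,0.15],[0,0,0,0,-3,0,0.15],[0,0,0,0,-3,0,0.15],[0,0,0,0,-3,0,0.15],[0,0,0,0,-3,0,0.15]]' && python3 -m jog '[[0,0,0,-2,-1,-2,0.15],[0,0,0,-2,0,-2.5,0.15],[0,0,0,-2,0,-2.5,0.15],[0,0,0,-2,0,-2.5,0.15],[0,0,0,-2,0,-2.5,0.15],[0,0,0,-2,0,-2.5,0.15],[0,0,0,-2,0,-2.5,0.3],[0,0,0,-2,0,-2.5,0.5],[0,0,0,-1,0,-2.5,1],[0,0,0,0,0,-2,1]]'
python3 - <<'E'
from h import *
for n in('side','top'):
    p,d=cap(n,n+'8'); y=175 if n=='top' else 165; a=cv2.resize(p[y-15:y+60,285:385],(800,600),interpolation=cv2.INTER_CUBIC)
    cv2.imwrite(f'pics/z{n}8.png',a)
p,d=load('top8'); print(deep('top',[[315,186],[311,186],[319,186],[315,182],[315,190],[325,200]],d).round(4))
E
```

```text
t: 9.08
tool_pos: [0.6242, 0.0959, 0.2203]
eef_rot: [[0.192, 0.0, 0.981], [-0.981, -0.0, 0.192], [0.0, -1.0, 0.0]]
wrist_force: [0.9, 0.4, 0.2]
gripper_width: 0.0728
t: 9.92
tool_pos: [0.3544, 0.2178, 0.2288]
eef_rot: [[0.194, 0.0, 0.981], [-0.981, 0.001, 0.194], [-0.001, -1.0, 0.0]]
wrist_force: [0.1, 0.2, -0.0]
gripper_width: 0.0243
[[0.6183 0.092  0.0881]
 [0.6177 0.1049 0.0878]
 [0.6193 0.0791 0.0869]
 [0.6319 0.0928 0.0873]
 [0.6058 0.0913 0.085 ]
 [0.5744 0.0574 0.0856]]
```

View pics/ztop8.png

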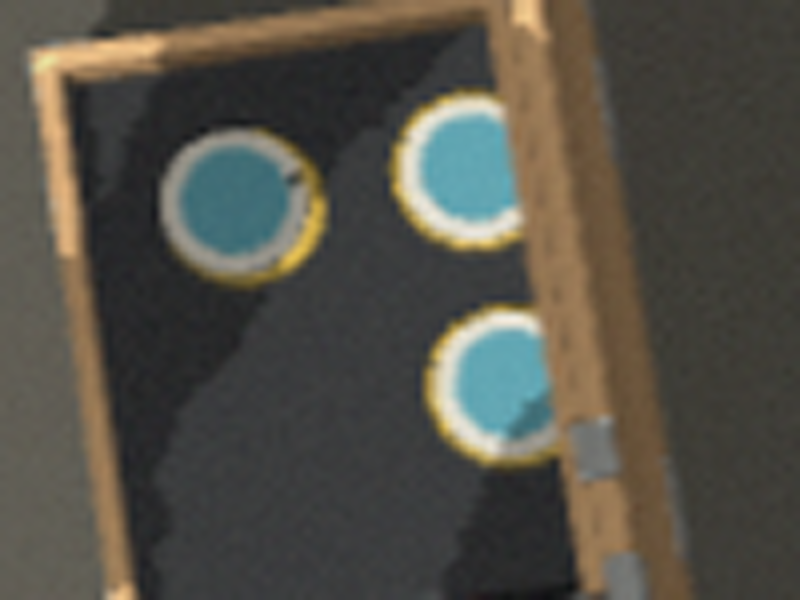

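View pics/zside8.png

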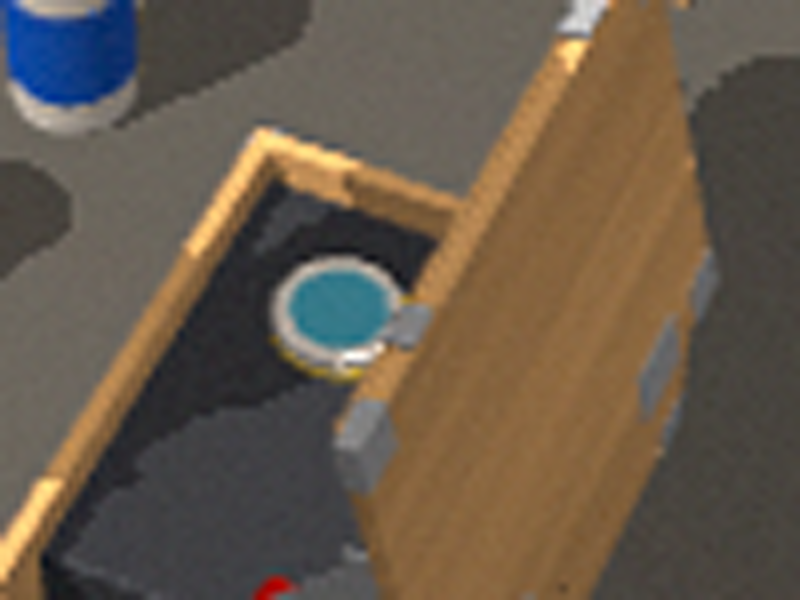

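```bash
cat > seat.py <<'E'
from h import *
import sys
p,d=load(sys.argv[1])
def reg(c,r):
    yy,xx=np.mgrid[:400,:640]; m=(np.hypot(xx-c[0],yy-c[1])<r)&(d>0); uv=np.argwhere(m)[:,::-1]; X=deep('top',uv,d)
    A=np.c_[X[:,:2]-X[:,:2].mean(0),np.ones(len(X))]; s=np.linalg.lstsq(A,X[:,2],rcond=None)[0]; print(c,len(X),'z',s[2].round(4),'slope',s[:2].round(3),'sd',(X[:,2]-A@s).std().round(4), 'se slope',((X[:,2]-A@s).std()/np.sqrt(len(X))/X[:,:2].std(0).mean()).round(3))
for c,r in (((314.5,185.3),8),((342,181),6),((346,207),6),((315,215),8),((325,225),8)): reg(c,r)
h=cv2.cvtColor(p,cv2.COLOR_BGR2HSV).astype(int)
m=np.zeros(d.shape,bool); m[172:198,302:326]=1
ring=m&(h[...,2]>75)&(~((h[...,0]<40)&(h[...,1]>90)))
for nm,mm in(('lens',ring),('all',m&(h[...,2]>75))):
    c,s,l=cen(mm); e=cv2.fitEllipse(cv2.convexHull(np.argwhere(l)[:,::-1].astype(np.float32))); print(nm,c,s,np.round(e[0],2),np.round(e[1],2), plane('top',e[0],.088).round(4),plane('top',e[0],.078).round(4))
print(proj('top',[[.6225,.0945,.078],[.6225,.0945,.088]]))
E
python3 seat.py top8
```

```text
(314.5, 185.3) 200 z 0.0885 slope [0.012 0.029] sd 0.0031 se slope 0.017
(342, 181) 109 z 0.0892 slope [0.005 0.074] sd 0.003 se slope 0.029
(346, 207) 108 z 0.0886 slope [-0.047  0.009] sd 0.003 se slope 0.03
(315, 215) 192 z 0.0835 slope [-0.004 -0.016] sd 0.0027 se slope 0.016
(325, 225) 193 z 0.0838 slope [ 0.021 -0.002] sd 0.0031 se slope 0.018
lens [313.67286245 184.79553903] [305 176  19  18 269] [313.77 184.82] [17.98 18.62] [[0.6221 0.0962 0.088 ]] [[0.6246 0.0965 0.078 ]]
all [314.95180723 185.46084337] [305 176  21  20 332] [314.97 185.43] [19.49 21.  ] [[0.6203 0.0922 0.088 ]] [[0.6228 0.0925 0.078 ]]
[[314.33992561 185.47930264]
 [314.3055021  184.72345259]]
```

The lens is seated. Its top is at z 0.0885 against 0.0889 for the stowed lenses and 0.0836 for the insert, it is flat within noise, and its centre is within 2 mm of the pocket's.

Next is the knee. I'll tilt the closed tool 45° so its axis points along the push, with the wrist leaning away from the lid.

```bash
python3 -m jog '[[0,0,-0.1,0,-0.5,0,1],[0,0,-0.1,0,-0.5,0,1],[0,0,-0.1,0,0,0,1],[0,0,-0.1,0,0,0,1],[0,0,-0.1,0,0,0,1],[0,0,-0.1,0,0,0,1],[0,0,-0.1,0,0,0,1],[0,0,-0.085,0,0,0,1]]'; python3 plan.py .438 .021 .1705
python3 - <<'E'
from h import *
for n,z in(('top',.145),('side',.145)):
    p,d=load(n+'0'); b=(330,225,360,250) if n=='top' else (305,215,330,240)
    c,s,l=cen(masks(p,b)['red']); X=deep(n,np.argwhere(l)[:,::-1],d); print(n,s,plane(n,c,z),np.median(X,0),X[:,2].max())
E
```

```text
t: 10.68
tool_pos: [0.3571, 0.2183, 0.2384]
eef_rot: [[0.135, 0.138, 0.981], [-0.692, -0.696, 0.193], [0.71, -0.705, 0.001]]
wrist_force: [-0.2, 0.3, -0.8]
gripper_width: -0.0002
t 10.6833 p [0.3571 0.2183 0.2384] F [-0.2  0.3 -0.8] w -0.0002
[[ 0.135  0.138  0.981]
 [-0.692 -0.696  0.193]
 [ 0.71  -0.705  0.001]]
q [ 0.94  0.44  0.    1.74 -0.55  2.49]
tool cm [ 9.92 19.64  4.13] len 22.38
top [339 235   8   9  46] [[ 0.44395812 -0.00161359  0.145     ]] [ 4.41840888e-01 -3.77300520e-04  1.53962607e-01] 1.5199544587348768
side [315 222   7  10  42] [[ 0.43993852 -0.00217017  0.145     ]] [ 0.4366524  -0.00388447  0.15081381] 0.15761781580834966
```

```bash
python3 -m jog '[[0,0,0,1.22,2.4,0.51,1],[0,0,0,1.22,2.4,0.51,1],[0,0,0,1.22,2.4,0.51,1],[0,0,0,1.22,2.4,0.51,1],[0,0,0,1.22,2.4,0.51,1],[0,0,0,1.22,2.4,0.51,1],[0,0,0,1.22,2.4,0.51,1],[0,0,0,1.22,2.4,0.51,1],[0,0,0,0,0,0,1]]'; python3 plan.py .442 -.002 .145
python3 - <<'E'
from h import *
p,d=cap('side','side9'); a=cv2.resize(p[180:255,270:370],(800,600),interpolation=cv2.INTER_CUBIC); a=np.clip(255*(a/255.)**.6,0,255)
cv2.imwrite('pics/zz9.png',a.astype(np.uint8))
p,d=cap('top','top9'); a=cv2.resize(p[190:265,280:380],(800,600),interpolation=cv2.INTER_CUBIC); a=np.clip(255*(a/255.)**.6,0,255)
cv2.imwrite('pics/zt9.png',a.astype(np.uint8))
E
```

```text
t: 11.43
tool_pos: [0.4361, 0.0208, 0.1709]
eef_rot: [[0.134, 0.133, 0.982], [-0.694, -0.695, 0.188], [0.707, -0.707, -0.001]]
wrist_force: [-0.6, -0.0, 0.4]
gripper_width: 0.0002
t 11.4333 p [0.4361 0.0208 0.1709] F [-0.6 -0.   0.4] w 0.0002
[[ 0.134  0.133  0.982]
 [-0.694 -0.695  0.188]
 [ 0.707 -0.707 -0.001]]
q [ 0.53  0.31 -0.34  1.24 -0.73  2.04]
tool cm [-0.17  3.49  0.15] len 3.5
```

View pics/zz9.png

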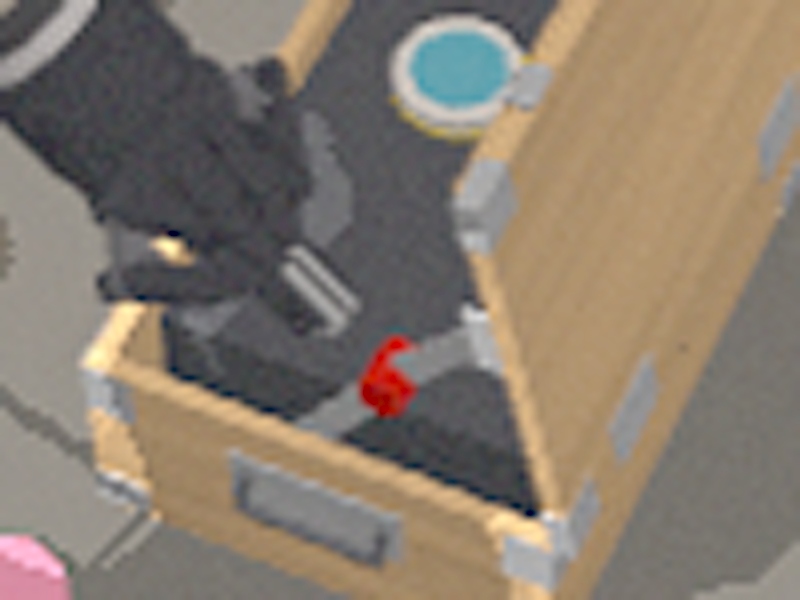

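View pics/zt9.png

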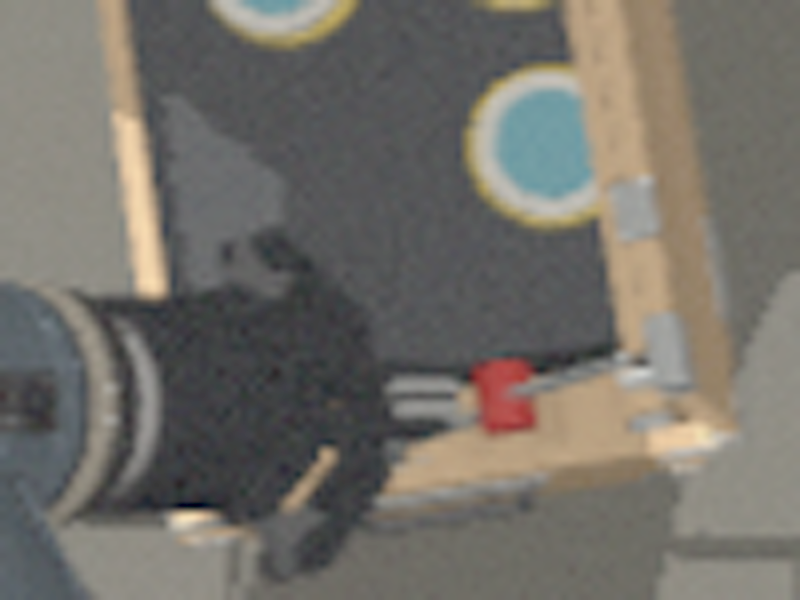

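The lens sits flat in its pocket (460,65). The closed fingertips line up with the red pad in both views: side (330,310) to pad (388,375), top (455,400) to pad (503,395). I'll approach it.

```bash
python3 -m jog '[[0,0,0,-0.1,0.6,0.1,1],[0,0,0,0,0.6,0,1],[0,0,0,0,0.4,0,1],[0,0,0,0,0.2,0,1],[0,0,0,0,0,0,1]]' && python3 -m jog '[[0,0,0,0,0.2,0,1],[0,0,0,0,0.2,0,1],[0,0,0,0,0,0,1]]'
```

```text
t: 11.95
tool_pos: [0.4387, 0.0126, 0.1576]
eef_rot: [[0.136, 0.135, 0.981], [-0.694, -0.694, 0.192], [0.707, -0.707, -0.001]]
wrist_force: [-0.6, 0.1, -0.3]
gripper_width: 0.0002
t: 12.2
tool_pos: [0.4394, 0.0097, 0.155]
eef_rot: [[0.136, 0.136, 0.981], [-0.694, -0.694, 0.192], [0.707, -0.707, -0.0]]
wrist_force: [-0.7, 0.5, -0.4]
gripper_width: -0.0001
```

```bash
python3 -m jog '[[0,0,0,0.04,0.2,0,1],[0,0,0,0.04,0.2,0,1],[0,0,0,0,0,0,1]]' && python3 -m jog '[[0,0,0,0.04,0.2,0,1],[0,0,0,0.04,0.2,0,1],[0,0,0,0,0,0,1]]'
```

```text
t: 12.45
tool_pos: [0.44, 0.0062, 0.1528]
eef_rot: [[0.136, 0.135, 0.981], [-0.694, -0.694, 0.192], [0.707, -0.707, -0.0]]
wrist_force: [-0.3, -0.1, 0.2]
gripper_width: 0.0002
t: 12.7
tool_pos: [0.4408, 0.0028, 0.1508]
eef_rot: [[0.135, 0.136, 0.981], [-0.694, -0.694, 0.192], [0.707, -0.707, 0.0]]
wrist_force: [-0.4, 0.3, 3.2]
gripper_width: 0.0
```

```bash
python3 -m jog '[[0,0,0,0.04,0.2,0,1],[0,0,0,0.04,0.2,0,1],[0,0,0,0.04,0.2,0,1],[0,0,0,0,0,0,1]]'; python3 - <<'E'
from h import *
p,d=cap('side','side10'); a=cv2.resize(p[180:255,270:370],(800,600),interpolation=cv2.INTER_CUBIC); a=np.clip(255*(a/255.)**.6,0,255)
cv2.imwrite('pics/zz10.png',a.astype(np.uint8))
E
```

```text
t: 13.03
tool_pos: [0.4419, -0.0021, 0.1472]
eef_rot: [[0.135, 0.136, 0.981], [-0.694, -0.694, 0.192], [0.707, -0.707, 0.0]]
wrist_force: [0.5, 0.8, 2.9]
gripper_width: -0.0001
```

View pics/zz10.png

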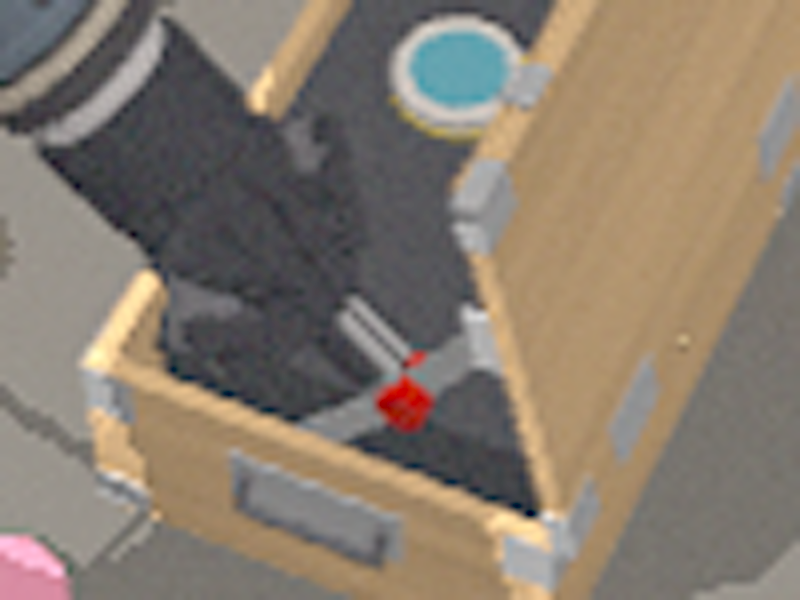

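The pad has moved from (388,375) to (405,400) under light force, and the fingers are square on it. I'll continue along the arc.

```bash
python3 -m jog '[[0,0,0,0.03,0.2,0,1],[0,0,0,0.03,0.2,0,1],[0,0,0,0.02,0.2,0,1],[0,0,0,0.02,0.2,0,1],[0,0,0,0,0.2,0,1],[0,0,0,0,0,0,1]]'; python3 -m jog '[[0,0,0,0,0.2,0,1],[0,0,0,0,0.2,0,1],[0,0,0,0,0.2,0,1],[0,0,0,-0.02,0.2,0,1],[0,0,0,-0.02,0.2,0,1],[0,0,0,0,0,0,1]]'; python3 - <<'E'
from h import *
p,d=cap('side','side11'); a=cv2.resize(p[180:255,270:370],(800,600),interpolation=cv2.INTER_CUBIC); a=np.clip(255*(a/255.)**.6,0,255)
cv2.imwrite('pics/zz11.png',a.astype(np.uint8))
E
```

```text
t: 13.58
tool_pos: [0.4433, -0.0095, 0.1407]
eef_rot: [[0.135, 0.136, 0.981], [-0.695, -0.693, 0.192], [0.707, -0.708, 0.0]]
wrist_force: [0.7, 1.6, 1.9]
gripper_width: 0.0
t: 14.08
tool_pos: [0.4444, -0.0146, 0.1322]
eef_rot: [[0.137, 0.135, 0.981], [-0.697, -0.69, 0.192], [0.703, -0.711, -0.0]]
wrist_force: [-3.3, 15.4, -0.5]
gripper_width: 0.0
```

View pics/zz11.png

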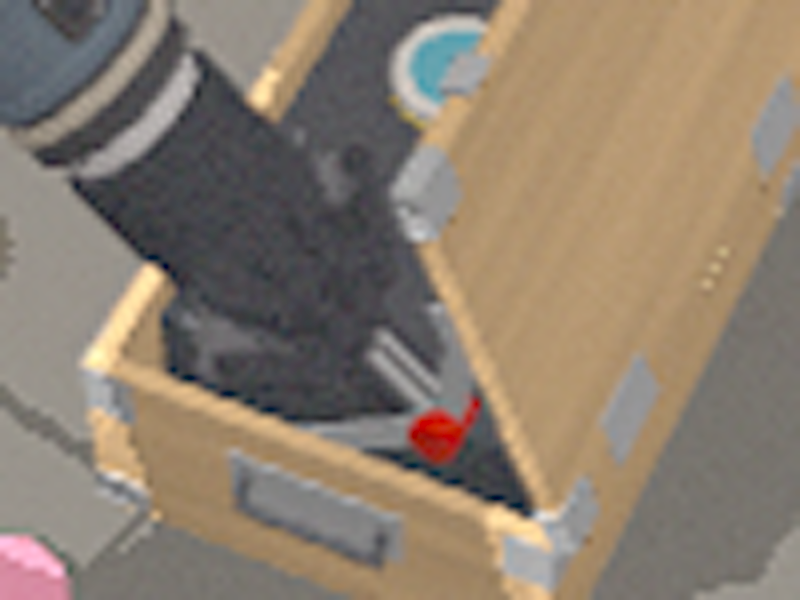

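The stay is clearly broken: the links make a sharp angle at the pad (437,435) and the lid has come down a little. The force rose to 15 N because the tip is now against the link, so I'll retract along the tool axis.

```bash
python3 -m jog '[[0,0,0,0,-0.4,0,1],[0,0,0,0,-0.6,0,1],[0,0,0,0,-1,0,1],[0,0,0,0,-2,0,1],[0,0,0,0,-3,0,1],[0,0,0,0,-3,0,1],[0,0,0,0,-3,0,1],[0,0,0,0,-3,0,1],[0,0,0,0,0,0,1]]'; python3 - <<'E'
from h import *
for n in('side','top'):
    p,d=cap(n,n+'12'); a=cv2.resize(p[140:260,270:430],(800,600),interpolation=cv2.INTER_CUBIC)
    cv2.imwrite(f'pics/z{n}12.png',a.astype(np.uint8))
E
```

```text
t: 14.88
tool_pos: [0.4234, 0.098, 0.2495]
eef_rot: [[0.135, 0.139, 0.981], [-0.696, -0.692, 0.194], [0.706, -0.708, 0.003]]
wrist_force: [-0.4, 0.4, -0.3]
gripper_width: 0.0001
```

View pics/zside12.png

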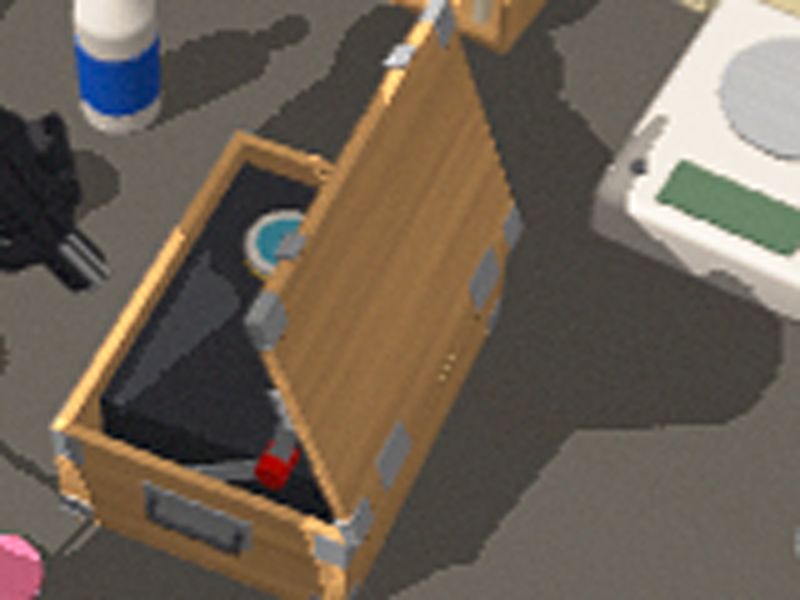

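View pics/ztop12.png

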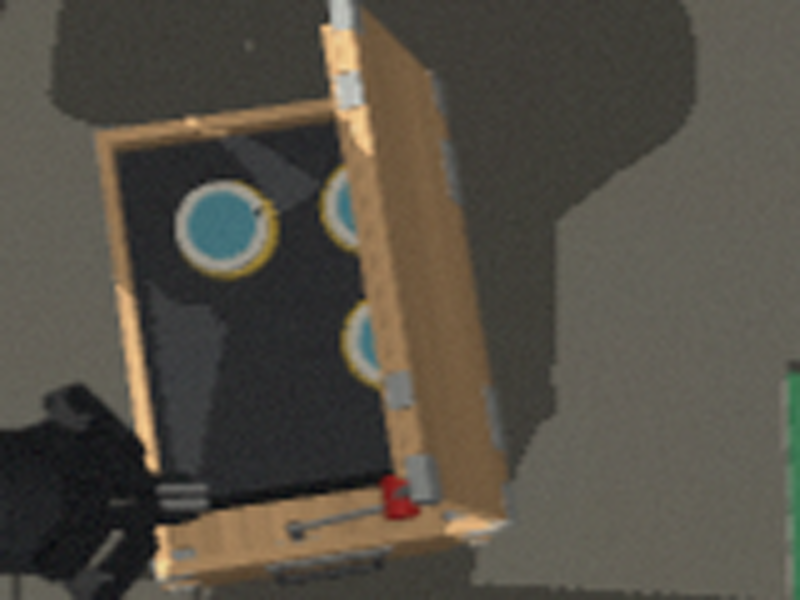

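The knee stays broken, with the pad at top-view (400,497), the lens is undisturbed at (222,228), and the lid has come partway down. I'll measure the lid plane and straighten the tool while lifting.

```bash
cat > lid.py <<'E'
from h import *
import sys
C=np.array([.5556,.0411,0]); b=np.radians(-78.3); xh=np.array([np.cos(b),np.sin(b),0]); yh=np.array([-xh[1],xh[0],0])
def chest(X): return np.c_[(X-C)@xh,(X-C)@yh,X[:,2]]
def lidfit(n,tag,poly):
    p,d=load(tag); m=np.zeros(d.shape,np.uint8); cv2.fillPoly(m,[np.array(poly,np.int32)],1); uv=np.argwhere((m>0)&(d>0))[:,::-1]
    X=chest(deep(n,uv,d)); 
    for _ in range(3):
        c=X.mean(0); nn=np.linalg.svd(X-c)[2][2]; nn*=np.sign(nn[2]); e=(X-c)@nn; X=X[abs(e)<.01]
    print(n,tag,len(X),'n',nn.round(3),'open deg',np.degrees(np.arctan2(np.hypot(*nn[:2]),nn[2])).round(2),'x at y=0,z=.2/.3',[((nn@c-nn[2]*z)/nn[0]).round(4) for z in(.105,.2,.3)],'zmax',X[:,2].max().round(3))
    return nn,c
E
python3 - <<'E'
from lid import *
z=lambda L:[(270+x/5,140+y/5) for x,y in L]
lidfit('side','side12',z([(440,50),(510,210),(355,490),(275,350)]))
lidfit('top','top12',z([(375,40),(430,90),(490,490),(430,450)]))
p=crop2([(88,122),(145,535),(468,478)]); print(chest(plane('top',p,.105)).round(4))
E
python3 -m jog '[[0,0,0.1,-2,-2,0,1],[0,0,0.1,0,-2,0,1],[0,0,0.1,0,-2,0,1],[0,0,0.1,0,-2,0,1],[0,0,0.1,0,-2,0,1],[0,0,0.1,0,-2,0,1],[0,0,0.1,0,-2,0,1],[0,0,0.085,0,-2,0,1],[0,0,0,0,0,0,1]]'; python3 plan.py .565 -.07 .40
```

```text
side side12 1907 n [ 0.946 -0.     0.323] open deg 71.17 x at y=0,z=.2/.3 [np.float64(0.1137), np.float64(0.0813), np.float64(0.0472)] zmax 0.295
top top12 911 n [ 0.946 -0.001  0.323] open deg 71.13 x at y=0,z=.2/.3 [np.float64(0.1124), np.float64(0.08), np.float64(0.0458)] zmax 0.293
[[-0.1103  0.1436  0.105 ]
 [-0.1118 -0.149   0.105 ]
 [ 0.1102 -0.1435  0.105 ]]
t: 15.73
tool_pos: [0.4083, 0.1715, 0.377]
eef_rot: [[0.189, 0.004, 0.982], [-0.982, 0.006, 0.189], [-0.005, -1.0, 0.005]]
wrist_force: [0.1, -0.1, -0.7]
gripper_width: 0.0001
t 15.7333 p [0.4083 0.1715 0.377 ] F [ 0.1 -0.1 -0.7] w 0.0001
[[ 0.189  0.004  0.982]
 [-0.982  0.006  0.189]
 [-0.005 -1.     0.005]]
q [0.4  0.08 0.16 1.65 0.   1.78]
tool cm [26.66 -2.38 10.85] len 28.88
```

Both views give the lid at 71.15° open. I'll move over it to the outer side.

```bash
python3 -m jog '[[0,0,0,2.8,-0.5,1.34,1],[0,0,0,2.8,-0.5,1.34,1],[0,0,0,2.8,-0.5,1.34,1],[0,0,0,2.8,-0.5,1.34,1],[0,0,0,2.8,-0.2,1.34,1],[0,0,0,2.8,0,1.34,1],[0,0,0,2.8,0,1.34,1],[0,0,0,2.8,0,1.34,1],[0,0,0,2.8,0,1.34,1],[0,0,0,0,0,0,1]]'; python3 plan.py .575 -.055 .278
python3 - <<'E'
from h import *
p,d=cap('side','side13'); a=cv2.resize(p[70:270,220:460],(720,600),interpolation=cv2.INTER_CUBIC)
cv2.imwrite('pics/zs13.png',a)
E
```

```text
t: 16.57
tool_pos: [0.5763, -0.0556, 0.3922]
eef_rot: [[0.188, -0.004, 0.982], [-0.982, -0.002, 0.188], [0.001, -1.0, -0.005]]
wrist_force: [0.9, 1.1, -0.6]
gripper_width: 0.0003
t 16.5667 p [ 0.5763 -0.0556  0.3922] F [ 0.9  1.1 -0.6] w 0.0003
[[ 0.188 -0.004  0.982]
 [-0.982 -0.002  0.188]
 [ 0.001 -1.    -0.005]]
q [-0.09  0.35  0.56  1.78 -0.    1.29]
tool cm [-0.1  11.42 -0.06] len 11.42
```

View pics/zs13.png

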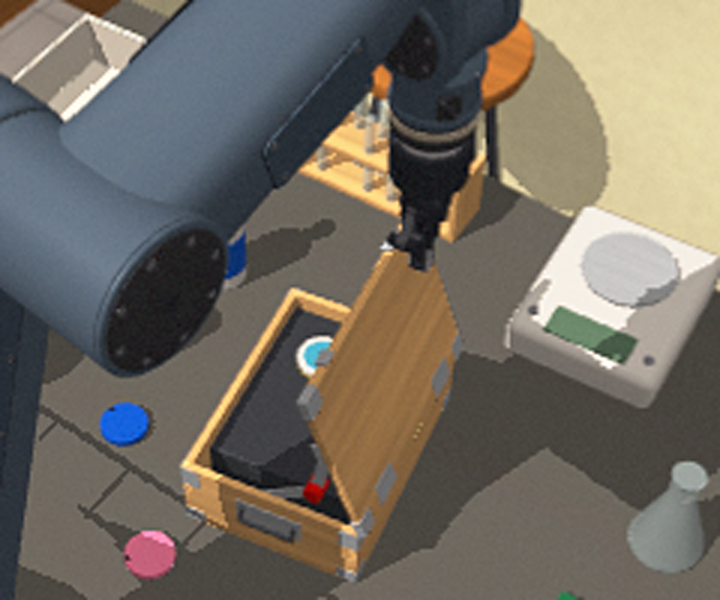

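The tool is above the far side of the lid, clear of its edge. I'll descend behind it and feel for contact.

```bash
python3 -m jog '[[0,0,0,0,2,0,1],[0,0,0,0,3,0,1],[0,0,0,0,3,0,1],[0,0,0,0,2,0,1],[0,0,0,0,1.4,0,1],[0,0,0,-1,0,0,1],[0,0,0,-1,0,0,1],[0,0,0,0,0,0,1]]' && python3 -m jog '[[0,0,0,-0.3,0,0,1],[0,0,0,-0.3,0,0,1],[0,0,0,0,0,0,1]]'
```

```text
t: 17.28
tool_pos: [0.5698, -0.0294, 0.2828]
eef_rot: [[0.193, 0.0, 0.981], [-0.981, 0.0, 0.193], [-0.0, -1.0, 0.0]]
wrist_force: [-0.4, 0.1, 0.7]
gripper_width: 0.0
t: 17.53
tool_pos: [0.5694, -0.0249, 0.2827]
eef_rot: [[0.192, 0.001, 0.981], [-0.981, -0.0, 0.192], [0.0, -1.0, 0.001]]
wrist_force: [-0.2, -0.1, -0.0]
gripper_width: 0.0002
```

```bash
python3 -m jog '[[0,0,0,-0.3,0.1,0,1],[0,0,0,-0.3,0.1,0,1],[0,0,0,0,0,0,1]]' && python3 -m jog '[[0,0,0,-0.3,0.1,0,1],[0,0,0,-0.3,0.1,0,1],[0,0,0,0,0,0,1]]'
```

```text
t: 17.78
tool_pos: [0.5681, -0.0194, 0.28]
eef_rot: [[0.192, 0.0, 0.981], [-0.981, -0.0, 0.192], [0.0, -1.0, 0.0]]
wrist_force: [0.5, -0.3, 0.7]
gripper_width: -0.0002
t: 18.03
tool_pos: [0.5669, -0.0134, 0.2779]
eef_rot: [[0.192, 0.0, 0.981], [-0.981, -0.0, 0.192], [0.0, -1.0, 0.0]]
wrist_force: [0.5, -1.0, 1.6]
gripper_width: 0.0002
```

```bash
python3 - <<'E'
import numpy as np
f=lambda a:np.array([-.178*np.cos(a)+.01*np.sin(a),.178*np.sin(a)+.01*np.cos(a)])
A=list(range(71,0,-5))+[0]
for a,b in zip(A,A[1:]):
    d=(f(np.radians(b))-f(np.radians(a)))*100; print(a,b,'x',d[0].round(2),'down',-d[1].round(2),'per row(4)',(d[0]/4).round(3),(-d[1]/4).round(3))
E
```

```text
71 66 x -1.48 down 0.49 per row(4) -0.369 0.122
66 61 x -1.43 down 0.61 per row(4) -0.357 0.154
61 56 x -1.37 down 0.74 per row(4) -0.342 0.184
56 51 x -1.3 down 0.85 per row(4) -0.325 0.213
51 46 x -1.22 down 0.96 per row(4) -0.305 0.241
46 41 x -1.13 down 1.07 per row(4) -0.283 0.267
41 36 x -1.03 down 1.16 per row(4) -0.259 0.29
36 31 x -0.93 down 1.25 per row(4) -0.232 0.312
31 26 x -0.82 down 1.32 per row(4) -0.204 0.331
26 21 x -0.7 down 1.39 per row(4) -0.175 0.347
21 16 x -0.58 down 1.44 per row(4) -0.144 0.361
16 11 x -0.45 down 1.49 per row(4) -0.112 0.372
11 6 x -0.32 down 1.52 per row(4) -0.079 0.381
6 1 x -0.18 down 1.54 per row(4) -0.045 0.386
1 0 x -0.02 down 0.31 per row(4) -0.005 0.078
```

```bash
python3 -m jog '[[0,0,0,-0.37,0.12,0,1],[0,0,0,-0.37,0.12,0,1],[0,0,0,-0.37,0.12,0,1],[0,0,0,-0.37,0.12,0,1]]' && python3 -m jog '[[0,0,0,-0.36,0.15,0,1],[0,0,0,-0.36,0.15,0,1],[0,0,0,-0.36,0.15,0,1],[0,0,0,-0.36,0.15,0,1],[0,0,0,0,0,0,1]]'
python3 - <<'E'
from lid import *
p,d=cap('side','side14'); a=cv2.resize(p[130:280,260:420],(640,600),interpolation=cv2.INTER_CUBIC)
cv2.imwrite('pics/zs14.png',a)
E
```

```text
t: 18.37
tool_pos: [0.5639, 0.0011, 0.2727]
eef_rot: [[0.192, -0.001, 0.981], [-0.981, -0.0, 0.192], [0.0, -1.0, -0.001]]
wrist_force: [1.7, -3.0, -1.2]
gripper_width: 0.0003
t: 18.78
tool_pos: [0.561, 0.0158, 0.2667]
eef_rot: [[0.192, -0.001, 0.981], [-0.981, 0.001, 0.192], [-0.001, -1.0, -0.001]]
wrist_force: [0.2, 0.3, -0.5]
gripper_width: 0.0002
```

View pics/zs14.png

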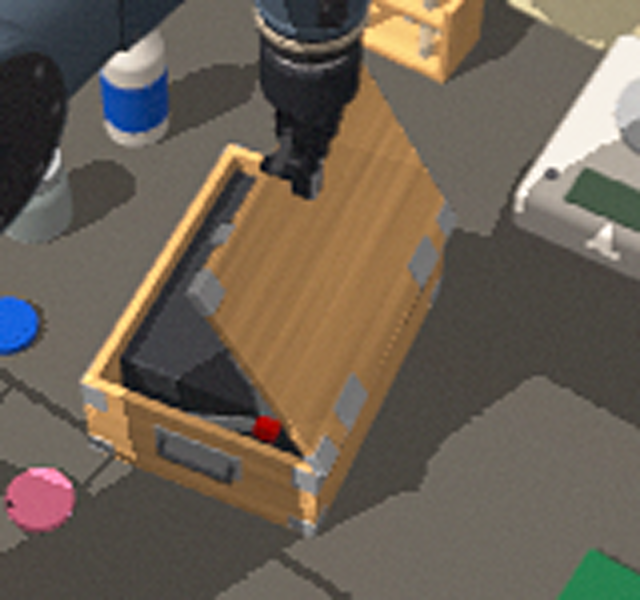

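The lid follows the finger down smoothly and the stay is folding, with the pad at (267,428). I'll continue along the arc.

```bash
python3 -m jog '[[0,0,0,-0.34,0.18,0,1],[0,0,0,-0.34,0.18,0,1],[0,0,0,-0.34,0.18,0,1],[0,0,0,-0.34,0.18,0,1],[0,0,0,-0.32,0.21,0,1],[0,0,0,-0.32,0.21,0,1],[0,0,0,-0.32,0.21,0,1],[0,0,0,-0.32,0.21,0,1]]' && python3 -m jog '[[0,0,0,-0.3,0.24,0,1],[0,0,0,-0.3,0.24,0,1],[0,0,0,-0.3,0.24,0,1],[0,0,0,-0.3,0.24,0,1],[0,0,0,-0.28,0.27,0,1],[0,0,0,-0.28,0.27,0,1],[0,0,0,-0.28,0.27,0,1],[0,0,0,-0.28,0.27,0,1],[0,0,0,0,0,0,1]]'
python3 - <<'E'
from lid import *
p,d=cap('side','side15'); a=cv2.resize(p[130:280,260:420],(640,600),interpolation=cv2.INTER_CUBIC)
cv2.imwrite('pics/zs15.png',a)
E
```

```text
t: 19.5
tool_pos: [0.5562, 0.0412, 0.2512]
eef_rot: [[0.192, -0.0, 0.981], [-0.981, -0.0, 0.192], [0.0, -1.0, -0.0]]
wrist_force: [-0.1, -2.8, 0.1]
gripper_width: -0.0
t: 20.25
tool_pos: [0.5516, 0.0642, 0.2305]
eef_rot: [[0.192, -0.001, 0.981], [-0.981, 0.0, 0.192], [-0.0, -1.0, -0.001]]
wrist_force: [-0.0, -0.9, -0.1]
gripper_width: -0.0002
```

View pics/zs15.png

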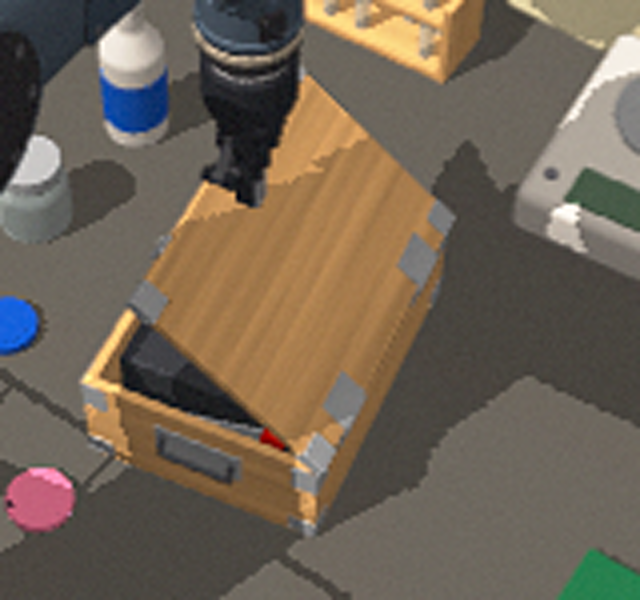

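```bash
python3 - <<'E'
from lid import *
z=lambda L:[(260+x/4,130+y/4) for x,y in L]
lidfit('side','side15',z([(350,140),(420,205),(320,400),(270,400),(190,310),(200,230),(260,230)]))
s=sensors.get_state(); print(chest(np.array([s['tool_pos']])))
E
```

```text
side side15 2187 n [ 0.645 -0.     0.764] open deg 40.2 x at y=0,z=.2/.3 [np.float64(0.1178), np.float64(0.0054), np.float64(-0.1129)] zmax 0.245
[[-0.02328883  0.00082404  0.2307837 ]]
```

The lid is at 40° open, matching the plan. I'll continue more gently.

```bash
python3 -m jog '[[0,0,0,-0.26,0.29,0,1],[0,0,0,-0.26,0.29,0,1],[0,0,0,-0.26,0.29,0,1],[0,0,0,-0.26,0.29,0,1],[0,0,0,-0.23,0.31,0,1],[0,0,0,-0.23,0.31,0,1],[0,0,0,-0.23,0.31,0,1],[0,0,0,-0.23,0.31,0,1]]' && python3 -m jog '[[0,0,0,-0.2,0.33,0,1],[0,0,0,-0.2,0.33,0,1],[0,0,0,-0.2,0.33,0,1],[0,0,0,-0.2,0.33,0,1],[0,0,0,-0.17,0.35,0,1],[0,0,0,-0.17,0.35,0,1],[0,0,0,-0.17,0.35,0,1],[0,0,0,-0.17,0.35,0,1],[0,0,0,0,0,0,1]]'
python3 - <<'E'
from lid import *
p,d=cap('side','side16'); a=cv2.resize(p[130:280,260:420],(640,600),interpolation=cv2.INTER_CUBIC)
cv2.imwrite('pics/zs16.png',a)
E
```

```text
t: 20.97
tool_pos: [0.548, 0.083, 0.2067]
eef_rot: [[0.192, -0.0, 0.981], [-0.981, -0.0, 0.192], [0.0, -1.0, -0.0]]
wrist_force: [0.0, -1.2, 1.1]
gripper_width: -0.0001
t: 21.72
tool_pos: [0.5448, 0.0976, 0.1791]
eef_rot: [[0.192, -0.001, 0.981], [-0.981, -0.0, 0.192], [-0.0, -1.0, -0.001]]
wrist_force: [-0.1, 0.3, 0.1]
gripper_width: -0.0001
```

View pics/zs16.png

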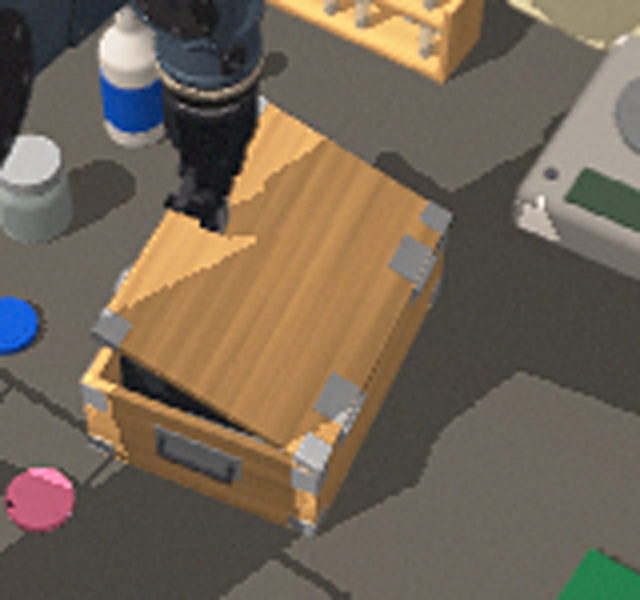

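About 20° remains. I'll go slower now.

```bash
python3 -m jog '[[0,0,0,-0.1,0.25,0,1],[0,0,0,-0.1,0.25,0,1],[0,0,0,-0.1,0.25,0,1],[0,0,0,-0.1,0.25,0,1],[0,0,0,-0.1,0.25,0,1],[0,0,0,-0.09,0.25,0,1],[0,0,0,-0.09,0.25,0,1],[0,0,0,-0.08,0.25,0,1],[0,0,0,-0.08,0.25,0,1],[0,0,0,-0.08,0.25,0,1]]' && python3 -m jog '[[0,0,0,-0.07,0.25,0,1],[0,0,0,-0.06,0.25,0,1],[0,0,0,-0.06,0.25,0,1],[0,0,0,-0.05,0.25,0,1],[0,0,0,-0.05,0.25,0,1],[0,0,0,-0.05,0.2,0,1],[0,0,0,-0.04,0.2,0,1],[0,0,0,-0.04,0.2,0,1],[0,0,0,0,0,0,1]]'
python3 - <<'E'
from lid import *
p,d=cap('side','side17'); a=cv2.resize(p[130:280,260:420],(640,600),interpolation=cv2.INTER_CUBIC)
cv2.imwrite('pics/zs17.png',a)
E
```

```text
t: 22.6
tool_pos: [0.5434, 0.1064, 0.1546]
eef_rot: [[0.192, -0.0, 0.981], [-0.981, -0.0, 0.192], [0.0, -1.0, -0.0]]
wrist_force: [-1.3, -0.5, 0.1]
gripper_width: -0.0
t: 23.35
tool_pos: [0.5424, 0.1105, 0.1359]
eef_rot: [[0.192, -0.001, 0.981], [-0.981, -0.0, 0.192], [0.0, -1.0, -0.001]]
wrist_force: [-0.6, -0.2, 0.4]
gripper_width: 0.0
```

View pics/zs17.png

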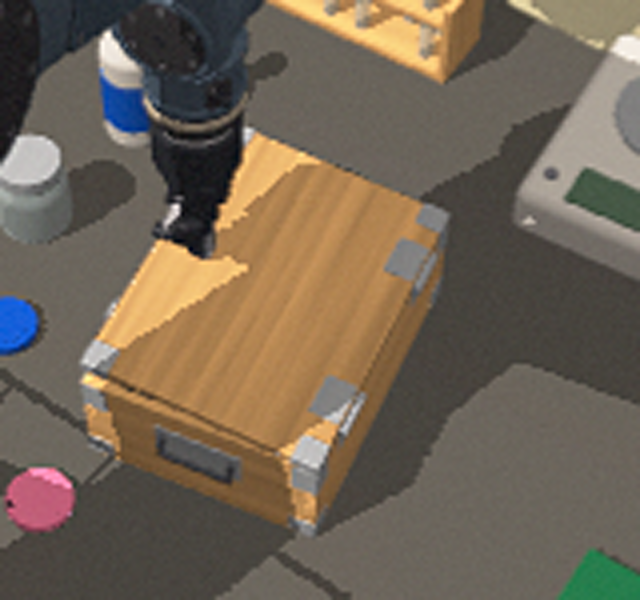

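A small gap remains at the front edge (100,380). I'll lower the last 20 mm slowly until the force rises.

```bash
python3 -m jog '[[0,0,0,-0.02,0.15,0,1],[0,0,0,-0.02,0.15,0,1],[0,0,0,-0.02,0.15,0,1],[0,0,0,-0.02,0.15,0,1],[0,0,0,-0.02,0.15,0,1],[0,0,0,-0.02,0.15,0,1],[0,0,0,-0.01,0.15,0,1],[0,0,0,-0.01,0.15,0,1],[0,0,0,0,0,0,1]]' && python3 -m jog '[[0,0,0,0,0.1,0,1],[0,0,0,0,0.1,0,1],[0,0,0,0,0.1,0,1],[0,0,0,0,0.1,0,1],[0,0,0,0,0.1,0,1],[0,0,0,0,0,0,1]]'&& python3 -m jog '[[0,0,0,0,0.1,0,1],[0,0,0,0,0.1,0,1],[0,0,0,0,0,0,1]]'
```

```text
t: 24.15
tool_pos: [0.5422, 0.1119, 0.1241]
eef_rot: [[0.192, -0.0, 0.981], [-0.981, -0.0, 0.192], [0.0, -1.0, -0.0]]
wrist_force: [-0.5, -0.4, 1.2]
gripper_width: -0.0004
t: 24.65
tool_pos: [0.5423, 0.1119, 0.1192]
eef_rot: [[0.192, -0.0, 0.981], [-0.981, -0.0, 0.192], [0.0, -1.0, -0.0]]
wrist_force: [-0.2, 0.4, 0.7]
gripper_width: 0.0002
t: 24.9
tool_pos: [0.5423, 0.1118, 0.1172]
eef_rot: [[0.192, -0.0, 0.981], [-0.981, -0.0, 0.192], [0.0, -1.0, -0.0]]
wrist_force: [0.3, 0.1, 0.1]
gripper_width: 0.0
```

```bash
python3 -m jog '[[0,0,0,0,0.1,0,1],[0,0,0,0,0.1,0,1],[0,0,0,0,0,0,1]]'&& python3 -m jog '[[0,0,0,0,0.1,0,1],[0,0,0,0,0,0,1]]'&& python3 -m jog '[[0,0,0,0,0.1,0,1],[0,0,0,0,0,0,1]]'
```

```text
t: 25.15
tool_pos: [0.5422, 0.1119, 0.1152]
eef_rot: [[0.192, -0.0, 0.981], [-0.981, -0.0, 0.192], [0.0, -1.0, -0.0]]
wrist_force: [0.3, -1.2, -0.2]
gripper_width: -0.0002
t: 25.32
tool_pos: [0.5423, 0.1119, 0.115]
eef_rot: [[0.192, 0.0, 0.981], [-0.981, -0.0, 0.192], [0.0, -1.0, 0.0]]
wrist_force: [-2.5, -0.4, 7.2]
gripper_width: -0.0
t: 25.48
tool_pos: [0.5424, 0.1119, 0.115]
eef_rot: [[0.192, 0.001, 0.981], [-0.981, 0.0, 0.192], [0.0, -1.0, 0.001]]
wrist_force: [-4.8, -1.1, 15.0]
gripper_width: -0.0005
```

The lid is firm at z = 0.115, which is fully shut. I'll lift away, retreat and check.

```bash
python3 -m jog '[[0,0,0,0,-0.3,0,1],[0,0,0,0,-0.5,0,1],[0,0,0,0,-1,0,1],[0,0,0,0,-3,0,1],[0,0,0,0,-3,0,1],[0,0,0,0,-3,0,1],[0,0,0,0,-3,0,1],[0,0,0,0,-2,0,1]]' && python3 -m jog '[[0,0,0,-2,0,-3,1],[0,0,0,-2,0,-3,1],[0,0,0,-2,0,-3,1],[0,0,0,-2,0,-3,1],[0,0,0,-2,0,-3,1],[0,0,0,-2,0,-3,1],[0,0,0,-2,0,-2,1],[0,0,0,0,0,0,1]]'
python3 - <<'E'
from lid import *
for n in('side','top'):
    cap(n,n+'18')
p,d=load('side18'); a=cv2.resize(p[60:300,200:520],(800,600)); cv2.imwrite('pics/zs18.png',a)
lidfit('side','side18',[(330,165),(365,185),(340,235),(295,215)])
lidfit('top','top18',[(300,165),(345,160),(360,235),(310,240)])
for n in('side','top'):
    p0,_=load(n+'0'); p1,_=load(n+'18')
    h0=cv2.cvtColor(p0,cv2.COLOR_BGR2HSV); h1=cv2.cvtColor(p1,cv2.COLOR_BGR2HSV)
    bl=lambda h:(abs(h[...,0].astype(int)-115)<8)&(h[...,1]>150)&(h[...,2]>50)
    gr=lambda h:(abs(h[...,0].astype(int)-72)<10)&(h[...,1]>120)&(h[...,2]>60)
    pk=lambda h:(abs(h[...,0].astype(int)-168)<9)&(h[...,1]>150)&(h[...,2]>80)
    for nm,f in(('blue',bl),('green',gr),('pink',pk)): print(n,nm,[cen(f(h))[0].round(2) for h in(h0,h1)])
E
```

```text
t: 26.15
tool_pos: [0.5428, 0.112, 0.2751]
eef_rot: [[0.192, 0.003, 0.981], [-0.981, 0.001, 0.192], [0.0, -1.0, 0.003]]
wrist_force: [-0.4, -0.0, 0.1]
gripper_width: -0.0003
t: 26.82
tool_pos: [0.3156, 0.2122, 0.2725]
eef_rot: [[0.195, -0.0, 0.981], [-0.981, 0.001, 0.195], [-0.001, -1.0, 0.0]]
wrist_force: [-0.0, -0.1, 0.6]
gripper_width: 0.0003
side side18 2342 n [-0.008  0.009  1.   ] open deg 0.71 x at y=0,z=.2/.3 [np.float64(-1.1848), np.float64(10.208), np.float64(22.2004)] zmax 0.125
top top18 3727 n [-0.001  0.     1.   ] open deg 0.08 x at y=0,z=.2/.3 [np.float64(-7.7924), np.float64(62.4875), np.float64(136.4662)] zmax 0.126
side blue [array([260.98, 211.03]), array([260.93, 211.03])]
side green [array([425.31, 301.29]), array([425.33, 301.31])]
side pink [array([205.34, 175.48]), array([216.52, 182.52])]
top blue [array([260.16, 239.59]), array([262.55, 238.05])]
top green [array([459.72, 237.94]), array([459.52, 237.94])]
top pink [array([178.71, 243.22]), array([176.6 , 242.08])]
```

View pics/zs18.png

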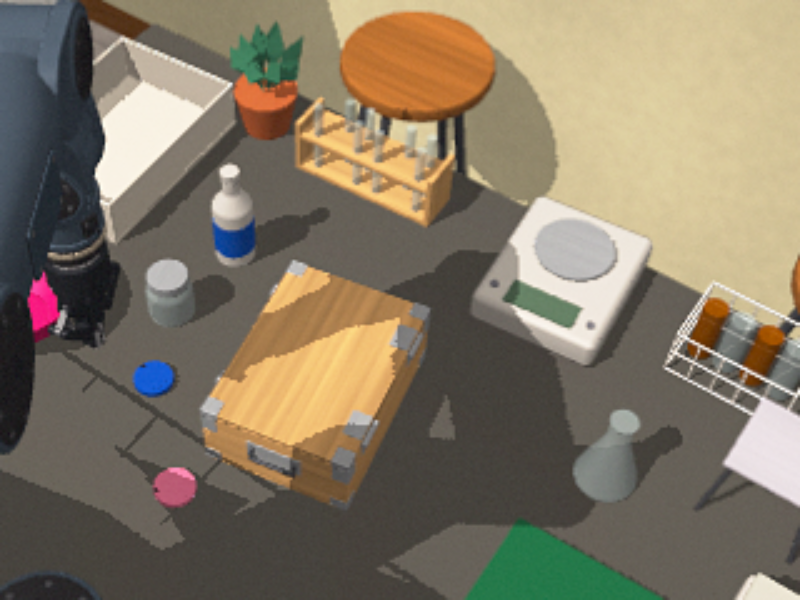

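View pics/top18.png

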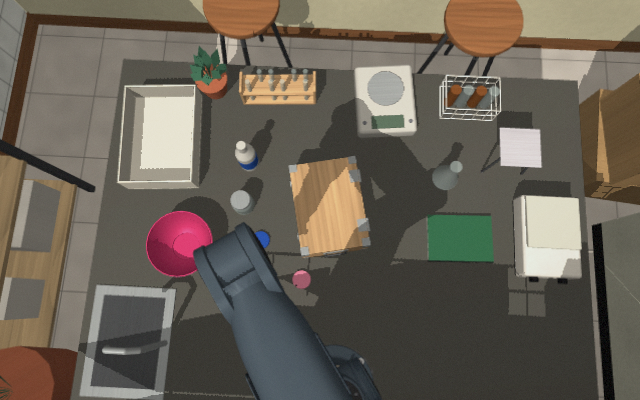

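The lid is shut (0.08° in the top view) and level on the chest. The bowl, bottle, jar, flask and notebook are where they started; the shifts in the bowl and blue-cap centroids come from the arm covering part of them.

```bash
python3 -c "
from station import r,sensors
print(r.sign_off()); print(sensors.get_state()['t'])"
```

```text
the job is handed in; nothing more can be done
None
the job is handed in; nothing more can be done
```

The job is done and handed in at about 27 s of the 72 s allowed. No verdict was reported.

- **Lens:** I slid it into the pocket between the open fingers without gripping or lifting it. Depth then showed its top at 88.5 mm, against about 88.9 mm for the two stowed lenses, and flat within noise.
- **Stay:** I pressed the red knee with the closed fingertips, tilted 45° along the push. Contact was about 3 N, with one reading of 15 N at the end of the push, when the tip appeared to meet the link of the already broken stay. The stay stayed broken when I let go, with the lid at 71°.
- **Lid:** I lowered it along its arc with at most a few newtons, then pressed it firm at z = 0.115 m (15 N).

**Last checks:**
- **Lid shut:** the top view gives 0.08° open. The noisier side view gives a 0.7° tilt, partly sideways, so the two disagree slightly. The picture and the stop height both say fully shut.
- **Bystanders:** the bottle's band and the notebook measured unmoved, and the jar and flask look unmoved. The bowl was partly hidden by the arm, so its measured centre shifted, but its outline in the top view looks the same.
- **Lens under the lid:** it can't be seen with the lid shut. It was last seen seated after the stay was broken.

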